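# Close a drop-end tube carrier with its double lid, then lift off only the outer cover

## Task

Swing both hinged end panels of the open tube carrier fully upright. Then carry the nested lid set over by the stem of the inner lid, keeping it level with the outer cover riding on it, and lower it gently onto the carrier until the inner lid is fully home. Finally grip the outer cover and lift it alone straight up clear of the stem, leaving the inner lid seated undisturbed, and finish still holding the cover steady and level above the carrier; do not disturb the timer, the beaker and the dish.

Things in the scene. Friction and masses are not known exactly. Their poses are not given: they have to be found in the camera images.
- carrier_mouth (a point): Carrier: grey open box fixed to the worktop, tube rack inside (26 mm high). Point: centre of its mouth, level with the wall tops, 58 mm above the worktop. Axes: x across (100 mm outside, 90 inside), y along (142 outside, 132 inside, ends upright), z up. The long sides (+x, -x) are fixed, 5 mm thick; the ends (+y, -y) are hinged panels.
- end_a (a joint): Lean of the end panel on the carrier's +y side, rad: 0 upright against its stop, positive leans outward (starts 0.4 to 0.85). Panel 98 mm wide, 5 thick; hinge line along the carrier's x at y = +68.5 mm, 6 mm above the worktop; free edge 52 mm from it. Stiff hinge (0.04 N m): stays where left. Push it up from outside with shut fingers, rising with the edge (a level push may jam).
- end_b (a joint): The same for the end panel on the carrier's -y side (hinge at y = -68.5 mm): 0 upright against its stop, positive leans outward.
- end_a_edge (a point): Middle of the free edge of panel end_a, 52 mm from its hinge.
- end_b_edge (a point): Middle of the free edge of panel end_b, 52 mm from its hinge.
- inner_rim (a point): Inner lid (grey, loose). Point: centre of its flange's underside; x across, y along, z up. Flange 104 x 146 x 5 mm; below it a plug 84 x 126 mm, 10 deep, its lowest 4 mm stepped in to 78 x 120, enters the carrier with 3 mm to spare all round. On the worktop the lid stands on its plug, this point 10 mm up; seated, this point meets carrier_mouth, lid x along carrier x (either way round).
- stem_grip (a point): Middle of the exposed stem of the inner lid, 53 mm above inner_rim, same axes. The stem is an upright flat bar, 12 mm thick along x, 30 mm wide along y; it passes up through the cover's collar and stands 32 mm out above it (this point is the middle of the 32 mm). Grasp across the 12 mm to carry lid and cover together.
- cover_collar (a point): Centre of the outer cover's collar, half-way up; axes as the inner lid's. The collar stands on the cover plate: 38 mm along x, 50 along y, 28 high, slot 18 x 36 mm through it (3 mm clear round the stem). Nested, this point is 23 mm above inner_rim and the stem ends 46 mm above it; the cover must rise 64 mm to leave the stem. Grasp across the 38 mm, stem between the fingers.
- inner_lid: The inner lid, about 0.4 kg; origin at the centre of the underside of its plug, 10 mm below inner_rim.
- outer_cover: The outer cover, bare aluminium, about 0.15 kg, loose, resting on the inner lid's flange: plate 114 x 156 x 4 mm with a 4.5 mm skirt round the flange (2 mm loose). Origin at the centre of the plate's underside, 18 mm below cover_collar.
- bench_timer: Bench timer, 52 x 66 x 16 mm, lying beyond the work; bystander. Origin at its underside.
- glass_beaker: Small beaker, 53 mm across, 65 mm high, beyond the work; bystander. Origin at its underside.
- dish: Petri dish, 60 mm across, 15 mm high, beyond the work; bystander. Origin at its underside.

How it is judged:
On the way, in this order (a step that is already met when the one before it is completed fails the run):
1. both end panels stand upright (value of joint each of end_a, end_b below 0.1 rad), for 0.2 s.
2. the lid set is lifted by the inner lid, the cover riding on it (height (world z) of inner_rim above 0.04 m and contact force between the fingers and inner_lid above 1 N and z of cover_collar in the frame of inner_rim below 0.028 m), for 0.1 s.
3. the lid set is lowered onto the carrier: inner lid seated on upright ends, outer cover still nested on it (all of step 1 and horizontal distance between inner_rim and carrier_mouth below 0.007 m and z of inner_rim in the frame of carrier_mouth between -0.004 and 0.004 m and angle between the x axis of inner_rim and the x axis of carrier_mouth, either way round below 0.1 rad and angle between inner_rim's own z axis and vertical below 0.05 rad and z of cover_collar in the frame of inner_rim below 0.028 m), for 0.2 s.
At the end, for the whole second after the job is handed in: Panels within 0.1 rad of upright; inner lid seated (7 mm sideways, 4 mm height, 0.1 rad yaw, 0.05 rad level), untouched by fingers; cover held at rest in the fingers, 67 mm or more above its nested place, within 60 mm of the carrier centre and 0.25 rad of level, not touching the inner lid (all of step 1 and horizontal distance between inner_rim and carrier_mouth below 0.007 m and z of inner_rim in the frame of carrier_mouth between -0.004 and 0.004 m and angle between the x axis of inner_rim and the x axis of carrier_mouth, either way round below 0.1 rad and angle between inner_rim's own z axis and vertical below 0.05 rad and z of cover_collar in the frame of inner_rim above 0.09 m and contact force between the fingers and outer_cover above 1 N and contact force between each of outer_cover, the fingers and inner_lid below 0.05 N and horizontal distance between cover_collar and carrier_mouth below 0.06 m and angle between cover_collar's own z axis and vertical below 0.25 rad and linear speed of outer_cover below 0.03 m/s); the arm keeps its last pose, push and grip.
It fails at once if the cover comes off the inner lid (more than 12 mm) while the inner lid is not seated on the carrier, or the inner lid is lifted or shifted with it (z of cover_collar in the frame of inner_rim above 0.035 m and not (horizontal distance between inner_rim and carrier_mouth below 0.007 m and z of inner_rim in the frame of carrier_mouth between -0.004 and 0.004 m and angle between the x axis of inner_rim and the x axis of carrier_mouth, either way round below 0.1 rad and angle between inner_rim's own z axis and vertical below 0.05 rad)).
It fails at once if the lid set is dropped or slammed onto the carrier (faster than 0.3 m/s within 30 mm of its seat) (distance between inner_rim and carrier_mouth below 0.03 m and linear speed of inner_lid above 0.3 m/s).
It fails at once if the lid set is tipped more than 0.35 rad (angle between any of inner_rim, cover_collar's own z axis and vertical above 0.35 rad).
It fails at once if the timer, beaker or dish is moved more than 20 mm (distance of any of bench_timer, glass_beaker, dish from where it was at the start of the episode above 0.02 m).
It also fails if it takes over 70 s, if anything falls off the work surface, if the arm or the gripper's body presses on something with over 40 N, if the wrist force passes 120 N, or if a joint passes its speed limit or range.

## Robot

A 6-joint arm with a two-finger parallel gripper is mounted at the origin on a cart in front of the work surface, level with it; the furniture and walls round the work are solid. World frame = base frame: x ahead of the robot, y to its left, z up, the work surface at z = 0. Lengths are in m, angles in rad, forces in N, time in s.
With the tool pointing down it reaches from about 0.4 to 0.825 m from the base axis. Payload 7 kg.
Tool frame: the origin (TCP) lies at the very end of the fingers, on their centre line; the grasp point (between the pads) lies 19 mm behind it (grip_depth is the distance from the TCP to the grasp point, in m); z points along the fingers, y is the direction in which the jaws open and shut (so a half turn about z gives the same grasp; the last joint's range is limited). The gripper opens to 88 mm and grips with 3 to 60 N. Pads are 19 mm wide; open, the fingers measure 130 mm over their backs; the gripper's body (78 mm by 193 mm) begins 47 mm behind the grasp point.
Start: joints at [1.514, 0.359, 0.012, 0, -1.224, -0.288], TCP at [0.228, 0.635, 0.227] pointing down, gripper open.
Joint ranges: [-3.07, 3.07], [-1.43, 2.12], [-1.02, 1.25], [-3.03, 1.67], [-3.05, -0], [-3.03, 3.03]. Speed limits (rad/s): [2.39, 2.39, 3.01, 3.14, 3.14, 3.14].

## Interface

Orientations are given as [roll, pitch, yaw] about the fixed x, y, z axes, in that order (R = Rz(yaw) Ry(pitch) Rx(roll)).
In Python, from station import get_state, grab_frame, get_calibration, job_done, grip_depth gives the robot as it stands. The module is installed in compiled form; this text tells all that it offers.
- The arm moves only by the shell command python3 -m crank 'ROWS' [FORCE]. ROWS is JSON, a list of rows, each an object with "turn": the turn, a rotation vector about the tool's x, y, z each as a share of 2 pi rad, from -1 to 1, a list of three; "slide": the shift along the tool's x, y, z each as a share of 0.5 m, from -1 to 1, a list of three; "fingers": the opening, from -1 (shut) to 1 (fully open). A call has 1 to 5 rows; each row is the pose to reach, as a shift and turn from the pose commanded when the call began, along the tool's axes at that moment, turning the shorter way round; what a row does not reach only later rows make up. A row lasts 1/12 s, in which the tool goes at most 41.7 mm and 7.16 degrees, less where a joint would pass 70% of its speed; a pose out of reach is approached as far as the arm can. A call with a number of a shift or a turn outside -1 to 1 is refused whole. A call with a gripper value outside its range is refused whole. The fingers move at their own pace and stop on an object; FORCE is the grip in N (left out, the last holds). Time passes only in rows, so rows that repeat a pose let the fingers close. It gives the time, the measured TCP pose, the force and the opening at its end, in the units of the state.
- get_state(): the state, without advancing time (a new reading comes with each control period).
- grab_frame(name): name is "side" or "top" or "wrist"; returns the picture (420x560x3 uint8, red, green, blue); there is no depth.
- get_calibration(name): a dict with "K" (3x3 intrinsics, pixels), "pose" (4x4, takes a point from camera to world coordinates). Camera axes: x right, y up, looking along -z (the intrinsics and any distortion apply to the point x, -y, -z); pixel columns grow to the right and rows downward; lengths in m; the calibration is good to about 2 mm. A picture is of the moment at which its call begins: read the wrist's pose just before it. get_calibration takes no time and is no camera call; for the wrist camera it gives the pose at the moment of the call.
- job_done(): hands the job in, once; it reports no verdict.
The state is a dict: "t": time; "q": joint angles; "qd": joint speeds; "joint_efforts": joint torques, N m; "eef_pos": TCP position; "ee_rot": TCP orientation; "force": force on the tool from outside, world axes, zero at the start; "moment": the same for the moment, N m; "width": finger opening in m.
Only numpy, scipy, OpenCV 4.12 (cv2) and the standard library are available. Lean on these libraries where they do the work, as an engineer would, in place of code of your own. Each camera call takes 0.05 s, during which the arm holds its last target.

## Working session

There is one attempt and no reset: what is moved stays moved. The work goes in short steps, Python scripts to look and compute and a shell command to move; the robot and the scene stay as the last step left them, time stands still between calls to the robot, and variables do not carry over. Pictures are saved under pics/ and viewed, and the job is handed in when it is done.

```bash
mkdir -p pics; ls
python3 - <<'E'
from station import *
import cv2
s=get_state();print(s)
for n in["side","top","wrist"]:
    c=get_calibration(n);print(n,c)
    cv2.imwrite(f"pics/{n}0.png",grab_frame(n)[:,:,::-1])
print(grip_depth)
E
```

```text
pics
{'t': 0.0, 'q': array([ 1.51410889e+00,  3.59350323e-01,  1.10932458e-02, -3.47408802e-04,
       -1.22409404e+00, -2.88124549e-01]), 'qd': array([-0.00139915,  0.00059453,  0.00083178,  0.00022136, -0.0015096 ,
       -0.00146632]), 'joint_efforts': array([-8.50701781e-04, -5.82715201e+01,  2.93045032e+01,  6.99696243e+00,
        6.78741460e-03, -1.82759322e-04]), 'eef_pos': array([0.22800993, 0.63482277, 0.22566179]), 'ee_rot': array([ 3.14000914e+00, -1.28715016e-04, -3.44930190e-01]), 'force': array([1.20150026, 0.47135984, 0.33605257]), 'moment': array([0.00294191, 0.00660555, 0.00473122]), 'width': 0.08742278384426178}
side {'K': array([[425.57733631,   0.        , 280.54595476],
       [  0.        , 425.57733631, 209.77980921],
       [  0.        ,   0.        ,   1.        ]]), 'pose': array([[ 0.9520838 ,  0.10990609, -0.2854069 ,  0.31293657],
       [-0.30582359,  0.35095634, -0.88504326, -0.85074718],
       [ 0.00289372,  0.92991951,  0.36775172,  0.4338395 ],
       [ 0.        ,  0.        ,  0.        ,  1.        ]])}
top {'K': array([[399.10105943,   0.        , 281.95659872],
       [  0.        , 399.10105943, 211.15671207],
       [  0.        ,   0.        ,   1.        ]]), 'pose': array([[-0.02682746,  0.99701948, -0.07233559,  0.50905019],
       [-0.99874964, -0.02978685, -0.04014836, -0.02132278],
       [-0.04218335,  0.07116807,  0.99657196,  0.93196405],
       [ 0.        ,  0.        ,  0.        ,  1.        ]])}
wrist {'K': array([[350.75423798,   0.        , 287.91637099],
       [  0.        , 350.75423798, 210.06585065],
       [  0.        ,   0.        ,   1.        ]]), 'pose': array([[-0.33925154,  0.89946831,  0.27543628,  0.30230463],
       [-0.94069223, -0.32517655, -0.09673846,  0.60772562],
       [ 0.00255224, -0.29191945,  0.9564395 ,  0.38440521],
       [ 0.        ,  0.        ,  0.        ,  1.        ]])}
0.0188
```

View pics/top0.png

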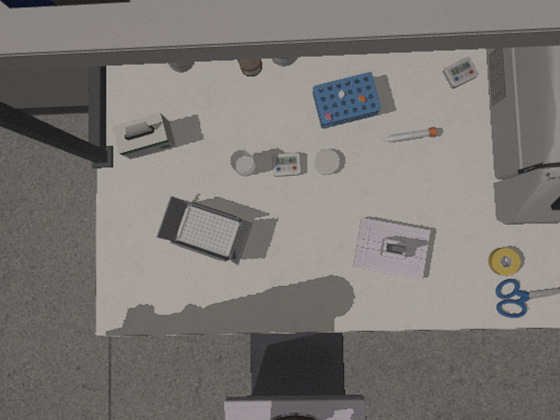

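View pics/side0.png

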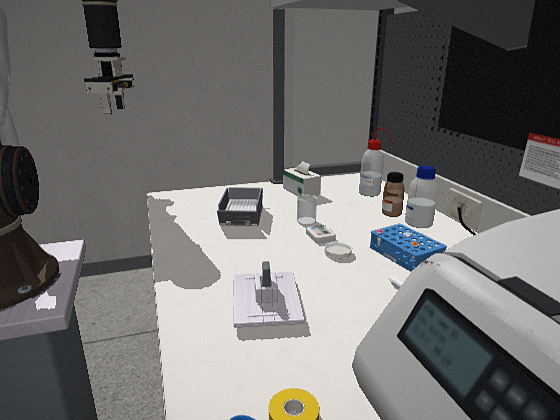

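View pics/wrist0.png

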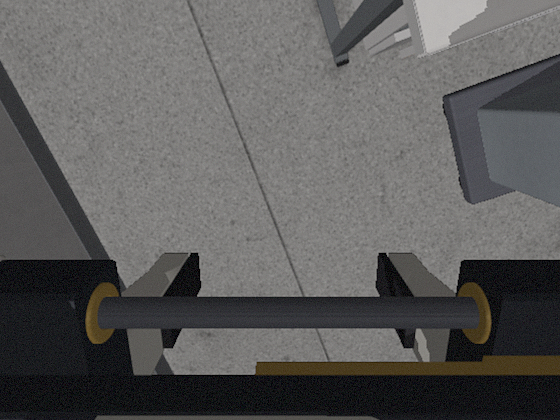

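Run:
```python
import cv2
im=cv2.imread("pics/top0.png")
cv2.imwrite("pics/tc.png",cv2.resize(im[180:280,140:290],None,fx=5,fy=5,interpolation=cv2.INTER_CUBIC))
cv2.imwrite("pics/tl.png",cv2.resize(im[205:290,340:445],None,fx=7,fy=7,interpolation=cv2.INTER_CUBIC))
im=cv2.imread("pics/side0.png")
cv2.imwrite("pics/sc.png",cv2.resize(im[170:240,200:290],None,fx=8,fy=8,interpolation=cv2.INTER_CUBIC))
```

```text
(no output)
```

View pics/tc.png

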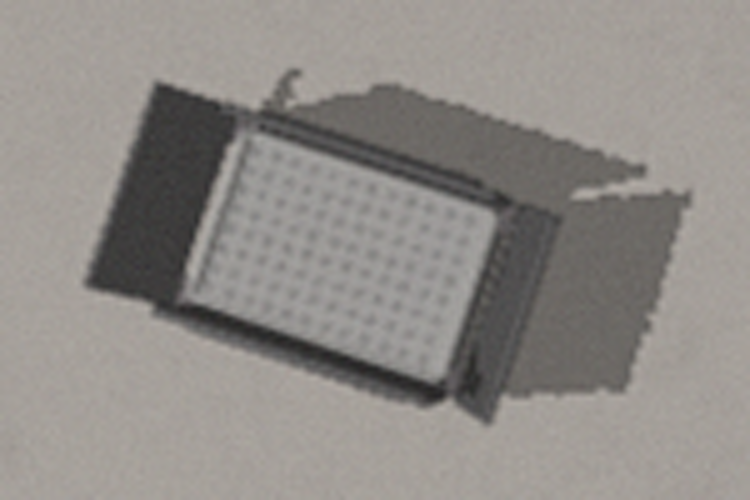

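View pics/tl.png

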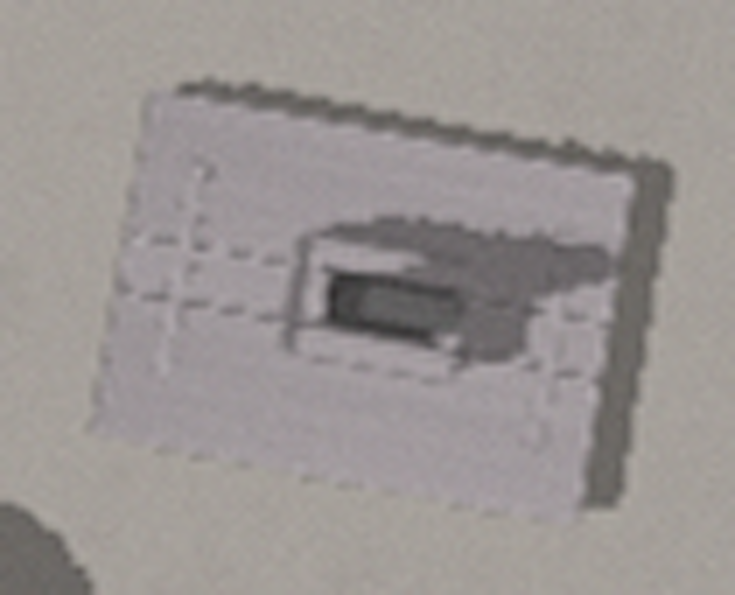

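View pics/sc.png

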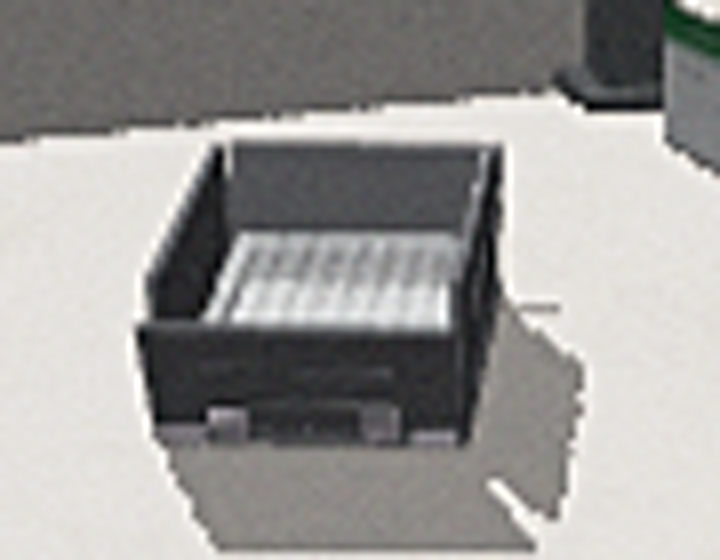

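```bash
cat > h.py <<'E'
import numpy as np
from station import *
from scipy.optimize import least_squares
def proj(n,P,cal=None):
    c=cal or get_calibration(n);T=np.linalg.inv(c["pose"]);P=np.atleast_2d(P)
    p=P@T[:3,:3].T+T[:3,3];p=p*[1,-1,-1];u=p@c["K"].T;return u[:,:2]/u[:,2:]
def up(p,f,o): return (np.array(p,float)+.5)/f-.5+np.array(o)
def carr(x,y,w,P):
    c,s=np.cos(w),np.sin(w);P=np.atleast_2d(P).astype(float);return P@np.array([[c,s,0],[-s,c,0],[0,0,1]])+[x,y,0]
def edge(sg,th,r=.052,off=0):
    return [[sx*.049,sg*(.0685+r*np.sin(th)+off*np.cos(th)),.006+r*np.cos(th)-off*np.sin(th)] for sx in(1,-1)]
E
python3 - <<'E'
from h import *
t=lambda p:up(p,5,(140,180)); s=lambda p:up(p,8,(200,170)); l=lambda p:up(p,7,(340,205))
def f(v,full=False):
    x,y,w,a,b=v;r=[]
    mt=np.vstack([edge(1,a),edge(-1,b),[[-.05,.066,.058],[-.05,-.066,.058],[.05,.066,.058],[.05,-.066,.058]]])
    pt=t([(157,83),(88,287),(560,212),(492,422),(155,312),(430,404),(248,105),(505,192)])
    ms=np.vstack([edge(-1,b)]); ps=s([(462,325),(139,325)])
    r=np.vstack([proj("top",carr(x,y,w,mt))-pt,proj("side",carr(x,y,w,ms))-ps])
    return r if full else r.ravel()
R=least_squares(f,[.5,.2,-.33,.6,.6],loss="soft_l1",f_scale=1);print("carrier",R.x);print(f(R.x,1).round(1))
def g(v,full=False):
    x,y,w=v
    m=[[.057,.078,.019],[.057,-.078,.019],[-.057,-.078,.019],[-.057,.078,.019],[0,0,.079]]
    p=l([(155,93),(635,172),(580,515),(92,432),(412,310)])
    r=proj("top",carr(x,y,w,m))-p
    return r if full else r.ravel()
R=least_squares(g,[.5,-.2,-.2]);print("lid",R.x);print(g(R.x,1).round(1))
E
```

```text
carrier [ 0.53580306  0.18366832 -0.33744472  0.7140705   0.45301469]
[[ 0.2 -0.5]
 [-0.   0. ]
 [ 0.3 -0.5]
 [ 0.1 -0.1]
 [-0.2  0.5]
 [ 1.1  0.6]
 [-4.4 -1.1]
 [ 0.3 -0.5]
 [-0.9  0. ]
 [-0.8 -0.5]]
lid [ 0.48504643 -0.22977823 -0.20134687]
[[-0.4 -0.8]
 [-0.1 -0.3]
 [ 0.1  1. ]
 [ 0.5  0.5]
 [-0.1 -0.4]]
```

```bash
cat >> h.py <<'E'
from scipy.spatial.transform import Rotation as Ro
CX=(0.5358,0.1837,-0.3374); LX=(0.4850,-0.2298,-0.2013)
def go(p,rpy=None):
    s=get_state();R=Ro.from_euler("xyz",s["ee_rot"]);d=R.inv().apply(np.array(p)-s["eef_pos"])
    print("slide",(d/.5).round(4),"mm",(d*1000).round(1))
    if rpy is not None: print("turn",((R.inv()*Ro.from_euler("xyz",rpy)).as_rotvec()/2/np.pi).round(4))
E
python3 -m crank '[{"turn":[0,0,0.249],"slide":[0.882,0.361,0],"fingers":-1},{"turn":[0,0,0.249],"slide":[0.882,0.361,0],"fingers":-1},{"turn":[0,0,0.249],"slide":[0.882,0.361,0],"fingers":-1},{"turn":[0,0,0.249],"slide":[0.882,0.361,0],"fingers":-1},{"turn":[0,0,0.249],"slide":[0.882,0.361,0],"fingers":-1}]' 30
python3 - <<'E'
from h import *
s=get_state();print(s['q'],s['ee_rot'])
go([*carr(*CX,[0,.14,.2])[0]],[np.pi,0,CX[2]-np.pi/2])
E
```

```text
t: 0.57
eef_pos: [0.3838, 0.4943, 0.2264]
ee_rot: [3.141, -0.0, -0.975]
force: [0.6, 0.8, -0.2]
width: 0.0594
[ 1.22195189e+00  2.78873953e-01 -1.02878043e-01 -4.76159667e-05
 -1.18940929e+00 -6.26466947e-01] [ 3.14127109e+00 -1.78176164e-04 -9.75329084e-01]
slide [ 0.5179 -0.1282  0.0528] mm [259.  -64.1  26.4]
turn [ 0.000e+00 -1.000e-04  1.485e-01]
```

```bash
python3 -m crank '[{"turn":[0,0,0.1485],"slide":[0.518,-0.128,0.053],"fingers":-1},{"turn":[0,0,0.1485],"slide":[0.518,-0.128,0.053],"fingers":-1},{"turn":[0,0,0.1485],"slide":[0.518,-0.128,0.053],"fingers":-1},{"turn":[0,0,0.1485],"slide":[0.518,-0.128,0.053],"fingers":-1},{"turn":[0,0,0.1485],"slide":[0.518,-0.128,0.053],"fingers":-1}]'
python3 - <<'E'
from h import *
go([*carr(*CX,[0,.14,.1])[0]],[np.pi,0,CX[2]-np.pi/2])
E
```

```text
t: 0.98
eef_pos: [0.5389, 0.3563, 0.2057]
ee_rot: [3.141, 0.0, -1.601]
force: [0.3, 1.2, 0.1]
width: 0.0263
slide [ 0.0783 -0.089   0.2115] mm [ 39.2 -44.5 105.7]
turn [ 0.     -0.      0.0489]
```

```bash
python3 -m crank '[{"turn":[0,0,0.0489],"slide":[0.0783,-0.089,0.2115],"fingers":-1},{"turn":[0,0,0.0489],"slide":[0.0783,-0.089,0.2115],"fingers":-1},{"turn":[0,0,0.0489],"slide":[0.0783,-0.089,0.2115],"fingers":-1},{"turn":[0,0,0.0489],"slide":[0.0783,-0.089,0.2115],"fingers":-1},{"turn":[0,0,0.0489],"slide":[0.0783,-0.089,0.2115],"fingers":-1}]'
python3 - <<'E'
from h import *
import cv2
go([*carr(*CX,[0,.14,.02])[0]],[np.pi,0,CX[2]-np.pi/2])
for n in["side","wrist","top"]:
    cv2.imwrite(f"pics/{n}1.png",grab_frame(n)[:,:,::-1])
print(get_calibration("wrist")["pose"].round(4))
im=cv2.imread("pics/side1.png"); a=cv2.resize(im[150:240,180:310],(520,360)); b=cv2.imread("pics/top1.png");b=cv2.resize(b[160:260,120:260],(504,360));
cv2.imwrite("pics/m1.png",np.hstack([a,b])[:,:1024]);
E
```

```text
t: 1.4
eef_pos: [0.5808, 0.3157, 0.0975]
ee_rot: [3.139, -0.005, -1.903]
force: [0.0, 0.7, 0.6]
width: 0.0005
slide [-0.0018 -0.0028  0.155 ] mm [-0.9 -1.4 77.5]
turn [ 0.0004 -0.0007  0.0008]
[[-0.9458 -0.3098 -0.0973  0.5554]
 [ 0.3247 -0.9043 -0.2771  0.2431]
 [-0.0022 -0.2937  0.9559  0.2605]
 [ 0.      0.      0.      1.    ]]
```

View pics/wrist1.png

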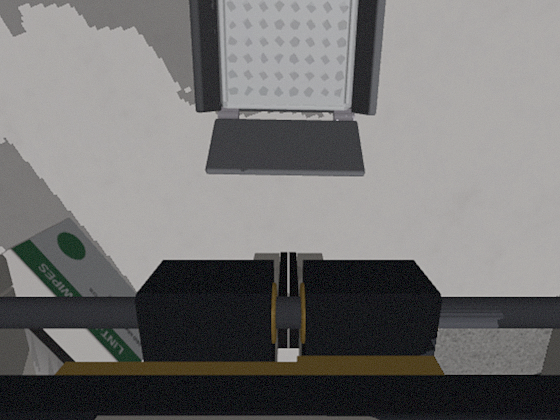

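View pics/side1.png

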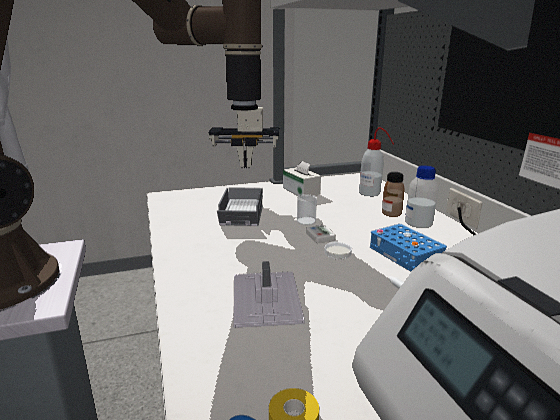

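```bash
python3 - <<'E'
from h import *
for a in(.6,.71,.8):
  print(a,proj("wrist",carr(*CX,edge(1,a,off=.0)+edge(1,a,0))).round(0).tolist())
print(proj("wrist",carr(*CX,[[-.05,.066,.058],[.05,.066,.058]])).round(0))
E
python3 -m crank '[{"turn":[0,0,0],"slide":[-0.002,-0.003,0.15],"fingers":-1},{"turn":[0,0,0],"slide":[-0.002,-0.003,0.15],"fingers":-1},{"turn":[0,0,0],"slide":[-0.002,-0.003,0.15],"fingers":-1}]'
```

```text
0.6 [[206.0, 163.0], [367.0, 164.0], [217.0, 111.0], [357.0, 112.0]]
0.71 [[207.0, 169.0], [365.0, 170.0], [217.0, 111.0], [357.0, 112.0]]
0.8 [[209.0, 173.0], [364.0, 175.0], [217.0, 111.0], [357.0, 112.0]]
[[377. 109.]
 [196. 108.]]
t: 1.8
eef_pos: [0.5799, 0.3172, 0.0209]
ee_rot: [3.138, -0.005, -1.902]
force: [-0.9, -0.8, -1.4]
width: 0.0007
```

```bash
python3 -m crank '[{"turn":[0,0,0],"slide":[0.04,0,0],"fingers":-1},{"turn":[0,0,0],"slide":[0.05,0,0],"fingers":-1},{"turn":[0,0,0],"slide":[0.059,0,-0.006],"fingers":-1},{"turn":[0,0,0],"slide":[0.068,0,-0.013],"fingers":-1},{"turn":[0,0,0],"slide":[0.078,0,-0.018],"fingers":-1}]'
python3 -m crank '[{"turn":[0,0,0],"slide":[0.010,0,-0.004],"fingers":-1},{"turn":[0,0,0],"slide":[0.020,0,-0.007],"fingers":-1},{"turn":[0,0,0],"slide":[0.025,0,-0.008],"fingers":-1},{"turn":[0,0,0],"slide":[0.03,0,-0.009],"fingers":-1},{"turn":[0,0,0],"slide":[0.03,0,-0.009],"fingers":-1}]'
python3 - <<'E'
from h import *
import cv2
s=get_state();d=s['eef_pos']-[CX[0],CX[1],0];c,q=np.cos(CX[2]),np.sin(CX[2]);print("carrier-frame",c*d[0]+q*d[1],-q*d[0]+c*d[1])
cv2.imwrite("pics/w2.png",grab_frame("wrist")[:,:,::-1])
E
```

```text
t: 2.22
eef_pos: [0.5713, 0.2826, 0.0367]
ee_rot: [-3.14, 0.003, -1.901]
force: [-0.6, 2.2, 1.0]
width: 0.0004
t: 2.63
eef_pos: [0.5653, 0.2665, 0.0387]
ee_rot: [3.141, -0.0, -1.902]
force: [0.2, 0.3, 0.2]
width: 0.0004
carrier-frame 0.00040392273232985054 0.08785411716084461
```

View pics/w2.png

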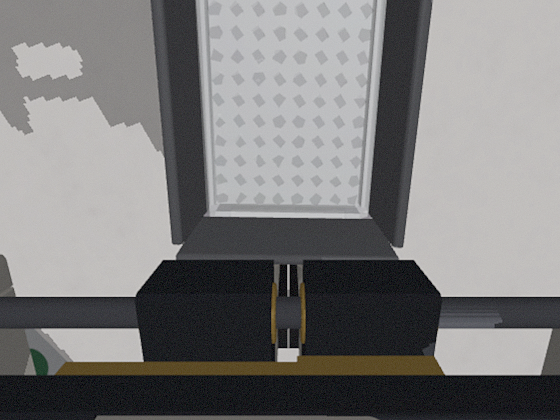

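```bash
python3 -m crank '[{"turn":[0,0,0],"slide":[0.006,0,-0.0005],"fingers":-1},{"turn":[0,0,0],"slide":[0.010,0,-0.001],"fingers":-1},{"turn":[0,0,0],"slide":[0.012,0,-0.001],"fingers":-1},{"turn":[0,0,0],"slide":[0.014,0,-0.001],"fingers":-1},{"turn":[0,0,0],"slide":[0.014,0,-0.001],"fingers":-1}]'
python3 -m crank '[{"turn":[0,0,0],"slide":[0.002,0,0],"fingers":-1},{"turn":[0,0,0],"slide":[0.003,0,0],"fingers":-1},{"turn":[0,0,0],"slide":[0.004,0,0],"fingers":-1}]'
```

```text
t: 3.1
eef_pos: [0.5643, 0.2634, 0.0389]
ee_rot: [-3.14, 0.005, -1.902]
force: [1.6, 11.0, -6.8]
width: 0.0004
t: 3.35
eef_pos: [0.5643, 0.2631, 0.039]
ee_rot: [-3.14, 0.008, -1.902]
force: [2.1, 18.4, -10.2]
width: 0.0
```

Run:
```python
from h import *
import cv2
a=grab_frame("top");b=grab_frame("side");w=grab_frame("wrist")
cv2.imwrite("pics/m3.png",np.hstack([cv2.resize(b[170:240,200:280],None,fx=5,fy=5,interpolation=2),cv2.resize(a[180:250,150:230],None,fx=5,fy=5,interpolation=2)])[:,:,::-1])
cv2.imwrite("pics/w3.png",w[:,:,::-1])
for t in(0,.05,.1,.15,.2): print(t,proj("wrist",carr(*CX,edge(1,t,off=.0025)+edge(1,t,off=-.0025))).round(0).tolist())
```

```text
0 [[177.0, 262.0], [401.0, 264.0], [176.0, 252.0], [403.0, 253.0]]
0.05 [[177.0, 268.0], [401.0, 269.0], [176.0, 257.0], [402.0, 259.0]]
0.1 [[178.0, 273.0], [400.0, 274.0], [177.0, 263.0], [401.0, 264.0]]
0.15 [[179.0, 277.0], [399.0, 279.0], [177.0, 268.0], [401.0, 269.0]]
0.2 [[180.0, 282.0], [398.0, 283.0], [178.0, 273.0], [400.0, 274.0]]
```

View pics/m3.png

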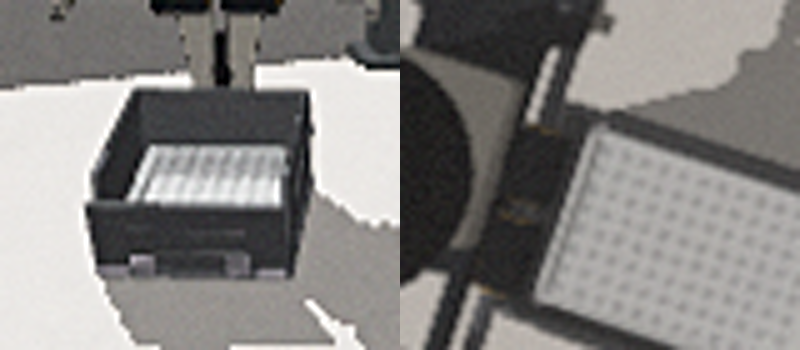

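View pics/w3.png

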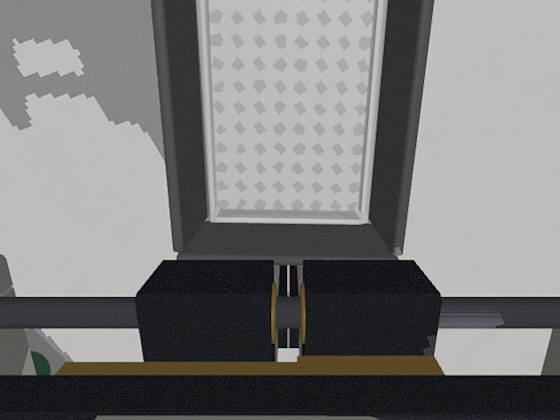

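```bash
python3 -m crank '[{"turn":[0,0,0],"slide":[-0.04,0,0],"fingers":-1},{"turn":[0,0,0],"slide":[-0.06,0,-0.08],"fingers":-1},{"turn":[0,0,0],"slide":[-0.06,0,-0.16],"fingers":-1},{"turn":[0,0,0],"slide":[-0.06,0,-0.2],"fingers":-1},{"turn":[0,0,0],"slide":[-0.06,0,-0.2],"fingers":-1}]'
python3 - <<'E'
from h import *
import cv2
w=grab_frame("wrist")
cv2.imwrite("pics/w4.png",w[:,:,::-1])
for t in(0,.05,.1,.15,.2): print(t,proj("wrist",carr(*CX,edge(1,t,off=.0025)+edge(1,t,off=-.0025))).round(0).tolist())
print(proj("wrist",carr(*CX,[[-.05,.066,.058],[.05,.066,.058],[-.045,.066,.058],[.045,.066,.058]])).round(0))
go([*carr(*CX,[0,-.13,.14])[0]],[np.pi,0,CX[2]-np.pi/2])
E
```

```text
t: 3.92
eef_pos: [0.5746, 0.2886, 0.1447]
ee_rot: [-3.137, 0.006, -1.901]
force: [0.3, 0.6, 0.6]
width: 0.0006
0 [[219.0, 163.0], [360.0, 164.0], [219.0, 156.0], [361.0, 157.0]]
0.05 [[220.0, 167.0], [360.0, 168.0], [219.0, 160.0], [361.0, 160.0]]
0.1 [[220.0, 170.0], [360.0, 171.0], [219.0, 163.0], [360.0, 164.0]]
0.15 [[220.0, 174.0], [359.0, 175.0], [220.0, 167.0], [360.0, 168.0]]
0.2 [[220.0, 177.0], [359.0, 178.0], [220.0, 171.0], [360.0, 171.0]]
[[362. 157.]
 [217. 156.]
 [355. 157.]
 [225. 156.]]
slide [0.4812 0.005  0.0021] mm [240.6   2.5   1. ]
turn [-0.0004  0.0006  0.001 ]
```

View pics/w4.png

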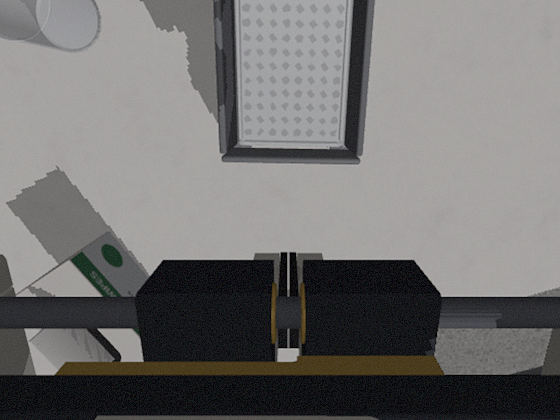

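```bash
python3 -m crank '[{"turn":[0,0,0],"slide":[0.481,0.005,0],"fingers":-1},{"turn":[0,0,0],"slide":[0.481,0.005,0],"fingers":-1},{"turn":[0,0,0],"slide":[0.481,0.005,0],"fingers":-1},{"turn":[0,0,0],"slide":[0.481,0.005,0],"fingers":-1},{"turn":[0,0,0],"slide":[0.481,0.005,0],"fingers":-1}]'
python3 -m crank '[{"turn":[0,0,0],"slide":[0.12,0,0],"fingers":-1},{"turn":[0,0,0],"slide":[0.12,0,0],"fingers":-1},{"turn":[0,0,0],"slide":[0.12,0,0],"fingers":-1}]'
python3 - <<'E'
from h import *
go([*carr(*CX,[0,-.13,.025])[0]],[np.pi,0,CX[2]-np.pi/2])
import cv2
a=grab_frame("top");cv2.imwrite("pics/t5.png",cv2.resize(a[170:270,140:280],None,fx=5,fy=5,interpolation=2)[:,:,::-1])
E
```

```text
t: 4.38
eef_pos: [0.5004, 0.0884, 0.1378]
ee_rot: [3.14, -0.002, -1.902]
force: [0.2, -0.5, 0.3]
width: 0.0003
t: 4.63
eef_pos: [0.4798, 0.0302, 0.1381]
ee_rot: [3.139, -0.002, -1.905]
force: [0.3, 0.0, -1.2]
width: 0.0002
slide [-0.0672 -0.0049  0.226 ] mm [-33.6  -2.4 113. ]
turn [ 0.0004 -0.0003  0.0004]
```

View pics/t5.png

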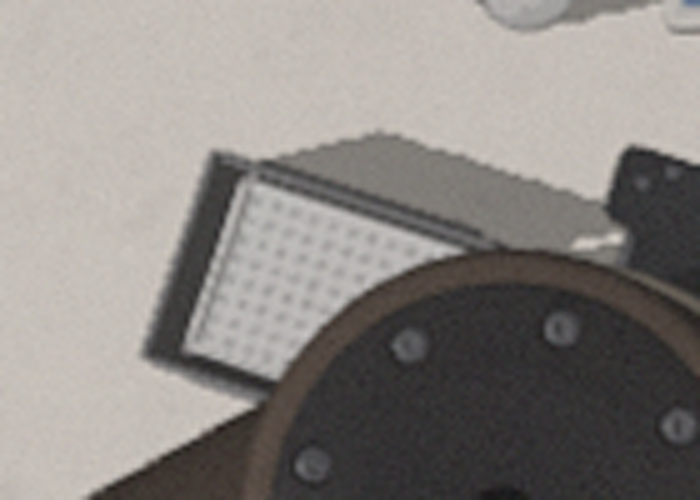

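```bash
python3 -m crank '[{"turn":[0,0,0],"slide":[-0.0472,-0.005,0.226],"fingers":-1},{"turn":[0,0,0],"slide":[-0.0472,-0.005,0.226],"fingers":-1},{"turn":[0,0,0],"slide":[-0.0472,-0.005,0.226],"fingers":-1},{"turn":[0,0,0],"slide":[-0.0472,-0.005,0.226],"fingers":-1}]'
python3 - <<'E'
from h import *
go([*carr(*CX,[0,-.108,.025])[0]],[np.pi,0,CX[2]-np.pi/2])
E
```

```text
t: 5.02
eef_pos: [0.4894, 0.0547, 0.0202]
ee_rot: [3.134, -0.007, -1.902]
force: [-0.5, -0.7, -0.3]
width: 0.0002
slide [-0.0582 -0.0024 -0.0101] mm [-29.1  -1.2  -5. ]
turn [ 0.0012 -0.0012  0.0009]
```

```bash
python3 -m crank '[{"turn":[0,0,0],"slide":[-0.04,-0.002,0],"fingers":-1},{"turn":[0,0,0],"slide":[-0.056,-0.002,-0.002],"fingers":-1},{"turn":[0,0,0],"slide":[-0.068,-0.002,-0.007],"fingers":-1},{"turn":[0,0,0],"slide":[-0.08,-0.002,-0.012],"fingers":-1},{"turn":[0,0,0],"slide":[-0.09,-0.002,-0.015],"fingers":-1}]'
python3 -m crank '[{"turn":[0,0,0],"slide":[-0.005,0,-0.001],"fingers":-1},{"turn":[0,0,0],"slide":[-0.010,0,-0.0015],"fingers":-1},{"turn":[0,0,0],"slide":[-0.012,0,-0.002],"fingers":-1},{"turn":[0,0,0],"slide":[-0.012,0,-0.002],"fingers":-1}]'
python3 - <<'E'
from h import *
go([*carr(*CX,[0,-.0845,.035])[0]],[np.pi,0,CX[2]-np.pi/2])
E
```

```text
t: 5.43
eef_pos: [0.5088, 0.0981, 0.0349]
ee_rot: [-3.141, 0.001, -1.902]
force: [-0.1, -0.8, -0.9]
width: 0.0004
t: 5.77
eef_pos: [0.5108, 0.1035, 0.035]
ee_rot: [-3.141, 0.001, -1.902]
force: [0.2, 0.7, 1.6]
width: 0.0004
slide [0.001  0.0059 0.    ] mm [0.5 2.9 0. ]
turn [-0.0001  0.0001  0.001 ]
```

```bash
python3 -m crank '[{"turn":[0,0,0],"slide":[-0.003,0,0],"fingers":-1},{"turn":[0,0,0],"slide":[-0.005,0,0],"fingers":-1},{"turn":[0,0,0],"slide":[-0.005,0,0],"fingers":-1}]'
python3 -m crank '[{"turn":[0,0,0],"slide":[-0.003,0,0],"fingers":-1},{"turn":[0,0,0],"slide":[-0.003,0,0],"fingers":-1},{"turn":[0,0,0],"slide":[-0.003,0,0],"fingers":-1}]'
```

```text
t: 6.02
eef_pos: [0.5114, 0.1057, 0.0347]
ee_rot: [3.142, -0.0, -1.902]
force: [0.3, -1.0, -1.0]
width: 0.0006
t: 6.27
eef_pos: [0.5119, 0.1072, 0.0346]
ee_rot: [3.141, -0.0, -1.902]
force: [-0.1, -0.3, 0.5]
width: 0.0003
```

```bash
python3 -m crank '[{"turn":[0,0,0],"slide":[-0.003,0,0],"fingers":-1},{"turn":[0,0,0],"slide":[-0.003,0,0],"fingers":-1},{"turn":[0,0,0],"slide":[-0.003,0,0],"fingers":-1}]'
python3 - <<'E'
from h import *
import cv2
go([*carr(*CX,[0,-.0785,.035])[0]])
a=grab_frame("side");cv2.imwrite("pics/s6.png",cv2.resize(a[150:250,190:310],None,fx=6,fy=6,interpolation=2)[:,:,::-1])
E
```

```text
t: 6.52
eef_pos: [0.512, 0.1077, 0.0347]
ee_rot: [3.141, -0.001, -1.902]
force: [-0.3, -4.1, 2.2]
width: 0.0005
slide [-0.0022  0.0054 -0.0007] mm [-1.1  2.7 -0.3]
```

View pics/s6.png

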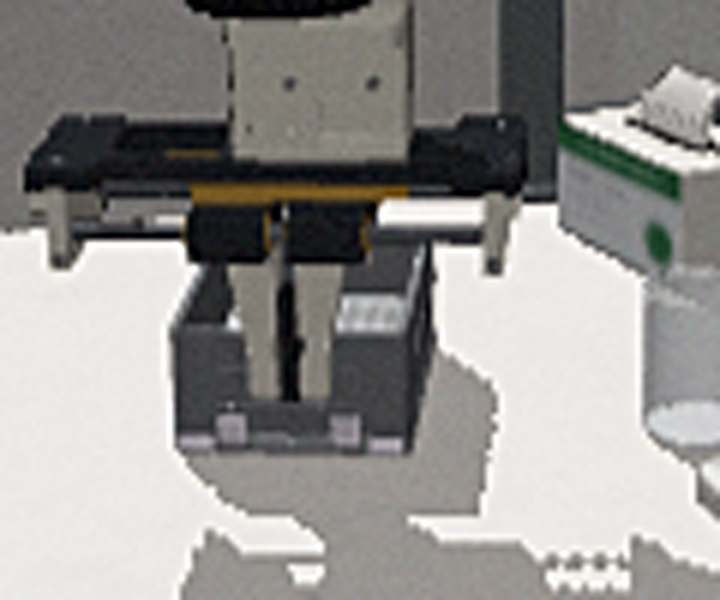

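```bash
python3 -m crank '[{"turn":[0,0,0],"slide":[-0.002,0,0],"fingers":-1},{"turn":[0,0,0],"slide":[-0.003,0,0],"fingers":-1},{"turn":[0,0,0],"slide":[-0.003,0,0],"fingers":-1}]'
python3 -m crank '[{"turn":[0,0,0],"slide":[0.04,0,0],"fingers":-1},{"turn":[0,0,0],"slide":[0.06,0,-0.08],"fingers":-1},{"turn":[0,0,0],"slide":[0.08,0,-0.16],"fingers":-1},{"turn":[0,0,0],"slide":[0.16,0,-0.24],"fingers":-1},{"turn":[0,0,0],"slide":[0.24,0,-0.28],"fingers":-1}]'
python3 - <<'E'
from h import *
go([*carr(*LX,[0,0,.2])[0]],[np.pi,0,LX[2]-np.pi/2])
E
```

```text
t: 6.82
eef_pos: [0.512, 0.1079, 0.0347]
ee_rot: [3.14, -0.003, -1.903]
force: [0.2, -11.6, 4.7]
width: 0.0003
t: 7.23
eef_pos: [0.4802, 0.0112, 0.1689]
ee_rot: [-3.138, 0.003, -1.899]
force: [0.8, -0.1, 0.3]
width: 0.0002
slide [ 0.453  -0.1648 -0.0628] mm [226.5 -82.4 -31.4]
turn [-0.0006  0.0004 -0.0203]
```

```bash
python3 -m crank '[{"turn":[0,0,-0.0203],"slide":[0.253,-0.165,-0.04],"fingers":1},{"turn":[0,0,-0.0203],"slide":[0.253,-0.165,-0.04],"fingers":1},{"turn":[0,0,-0.0203],"slide":[0.253,-0.165,-0.04],"fingers":1},{"turn":[0,0,-0.0203],"slide":[0.253,-0.165,-0.04],"fingers":1},{"turn":[0,0,-0.0203],"slide":[0.253,-0.165,-0.04],"fingers":1}]'
python3 - <<'E'
from h import *
import cv2
c=get_calibration("wrist");np.save("wc.npy",c["pose"])
for n in["wrist","top","side"]: cv2.imwrite(f"pics/{n}7.png",grab_frame(n)[:,:,::-1])
im=cv2.imread("pics/top7.png")
cv2.imwrite("pics/tc7.png",cv2.resize(im[185:275,150:270],None,fx=6,fy=6,interpolation=cv2.INTER_CUBIC))
im=cv2.imread("pics/side7.png")
cv2.imwrite("pics/sc7.png",cv2.resize(im[170:240,200:290],None,fx=8,fy=8,interpolation=cv2.INTER_CUBIC))
E
```

```text
t: 7.65
eef_pos: [0.5171, -0.1402, 0.1866]
ee_rot: [-3.14, -0.0, -1.778]
force: [1.3, 0.8, 0.3]
width: 0.0281
```

View pics/wrist7.png

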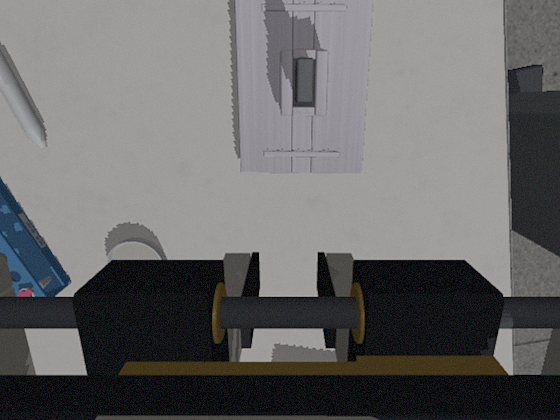

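View pics/tc7.png

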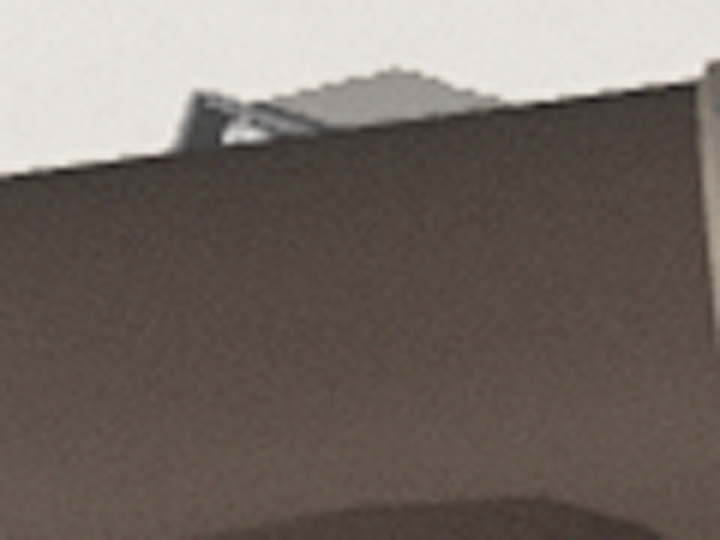

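View pics/sc7.png

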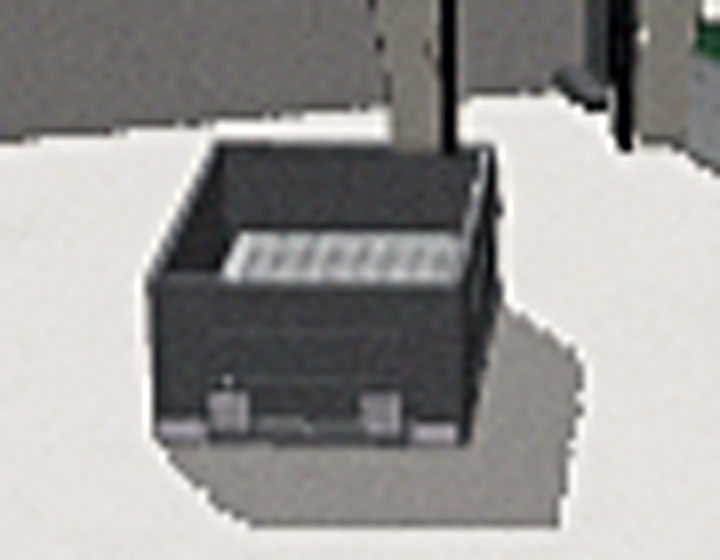

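Run:
```python
import cv2
im=cv2.imread("pics/wrist7.png")
cv2.imwrite("pics/wc7.png",cv2.resize(im[0:180,225:380],None,fx=4.5,fy=3.3,interpolation=cv2.INTER_CUBIC))
cv2.imwrite("pics/wc7.png",cv2.resize(im[30:180,225:380],None,fx=4,fy=4,interpolation=cv2.INTER_CUBIC))
```

```text
(no output)
```

View pics/wc7.png

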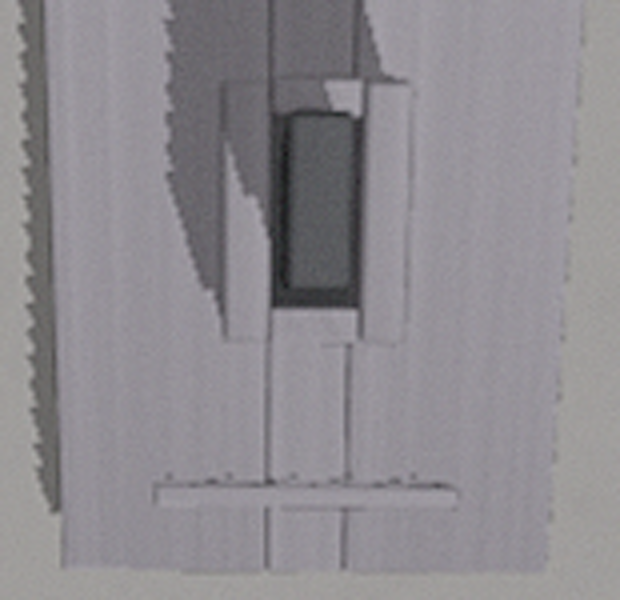

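Run:
```python
from h import *
c=get_calibration("wrist");c["pose"]=np.load("wc.npy")
l=lambda p:up(p,4,(225,30))
def g(v,full=False):
    x,y,w=v
    m=[[.006,-.015,.079],[-.006,-.015,.079],[-.006,.015,.079],[.006,.015,.079],[.019,-.025,.047],[-.019,-.025,.047],[-.019,.025,.047],[.019,.025,.047],[.057,.078,.019],[-.057,.078,.019]]
    p=l([(289,113),(351,113),(349,290),(286,288),(222,82),(412,82),(408,342),(228,342),(63,568),(547,572)])
    r=proj("wrist",carr(x,y,w,m),c)-p
    return r if full else r.ravel()
R=least_squares(g,LX);print("lid",R.x);print(g(R.x,1).round(1))
```

```text
lid [ 0.48557213 -0.23110537 -0.20901869]
[[-0.2 -0.1]
 [ 1.5 -0.1]
 [ 1.   0.4]
 [ 0.3  0.9]
 [-0.9 -1.2]
 [ 0.4 -1.1]
 [-0.7  0.3]
 [-2.   0.2]
 [ 0.   0.9]
 [ 0.1  0.1]]
```

```bash
sed -i 's/LX=(.*/LX=(0.4855,-0.2308,-0.207)/' h.py
python3 - <<'E'
from h import *
go([LX[0],LX[1],.12],[np.pi,0,LX[2]-np.pi/2])
E
```

```text
slide [0.1978 0.0198 0.1307] mm [98.9  9.9 65.3]
turn [0.0001 0.0001 0.0003]
```

```bash
python3 -m crank '[{"turn":[0,0,0],"slide":[0.198,0.02,0.05],"fingers":0.2},{"turn":[0,0,0],"slide":[0.198,0.02,0.1],"fingers":0.2},{"turn":[0,0,0],"slide":[0.198,0.02,0.13],"fingers":0.2},{"turn":[0,0,0],"slide":[0.198,0.02,0.13],"fingers":0.2},{"turn":[0,0,0],"slide":[0.198,0.02,0.13],"fingers":0.2}]'
python3 - <<'E'
from h import *
import cv2
go([LX[0],LX[1],.051],[np.pi,0,LX[2]-np.pi/2])
for n in["wrist"]: cv2.imwrite(f"pics/{n}8.png",grab_frame(n)[:,:,::-1])
a=grab_frame("side");cv2.imwrite("pics/s8.png",cv2.resize(a[200:340,200:340],None,fx=4,fy=4,interpolation=2)[:,:,::-1])
E
```

```text
t: 8.22
eef_pos: [0.4842, -0.2303, 0.119]
ee_rot: [3.138, -0.0, -1.775]
force: [0.4, -0.5, 0.6]
width: 0.0526
slide [ 0.0003 -0.0033  0.1361] mm [ 0.2 -1.6 68. ]
turn [ 0.0006 -0.      0.0004]
```

View pics/wrist8.png

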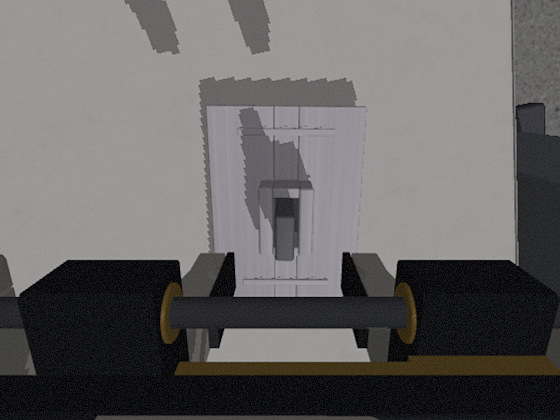

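View pics/s8.png

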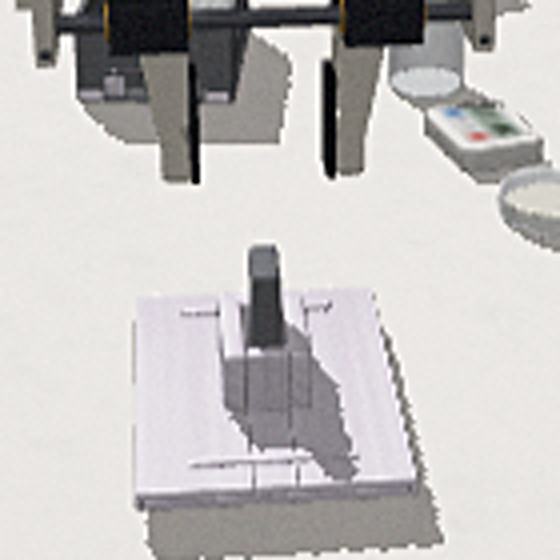

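```bash
python3 -m crank '[{"turn":[0.0006,0,0],"slide":[0,-0.003,0.06],"fingers":0.2},{"turn":[0.0006,0,0],"slide":[0,-0.003,0.11],"fingers":0.2},{"turn":[0.0006,0,0],"slide":[0,-0.003,0.135],"fingers":0.2},{"turn":[0.0006,0,0],"slide":[0,-0.003,0.135],"fingers":0.2},{"turn":[0.0006,0,0],"slide":[0,-0.003,0.135],"fingers":0.2}]'
python3 - <<'E'
from h import *
import cv2
go([LX[0],LX[1],.051],[np.pi,0,LX[2]-np.pi/2])
a=grab_frame("side");cv2.imwrite("pics/s9.png",cv2.resize(a[200:340,200:340],None,fx=4,fy=4,interpolation=2)[:,:,::-1])
E
```

```text
t: 8.73
eef_pos: [0.4884, -0.2302, 0.0541]
ee_rot: [-3.137, -0.0, -1.772]
force: [-0.2, 0.3, 0.2]
width: 0.0524
slide [0.0024 0.0054 0.0062] mm [1.2 2.7 3.1]
turn [-0.0007 -0.      0.0009]
```

View pics/s9.png

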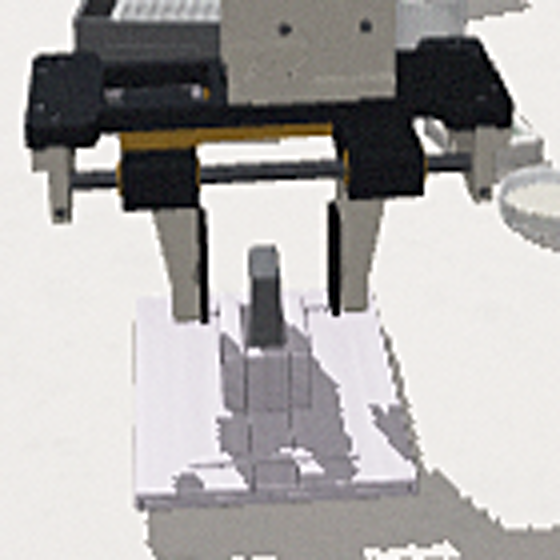

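```bash
python3 -m crank '[{"turn":[0,0,0],"slide":[0.002,0.003,0.005],"fingers":0.2},{"turn":[0,0,0],"slide":[0.002,0.003,0.005],"fingers":-0.3},{"turn":[0,0,0],"slide":[0.002,0.003,0.005],"fingers":-0.6},{"turn":[0,0,0],"slide":[0.002,0.003,0.005],"fingers":-0.8},{"turn":[0,0,0],"slide":[0.002,0.003,0.005],"fingers":-1}]' 40
python3 -m crank '[{"turn":[0,0,0],"slide":[0,0,0],"fingers":-1},{"turn":[0,0,0],"slide":[0,0,0],"fingers":-1},{"turn":[0,0,0],"slide":[0,0,0],"fingers":-1},{"turn":[0,0,0],"slide":[0,0,0],"fingers":-1},{"turn":[0,0,0],"slide":[0,0,0],"fingers":-1}]'
```

```text
t: 9.2
eef_pos: [0.4857, -0.2319, 0.0512]
ee_rot: [-3.137, 0.0, -1.775]
force: [-0.0, 0.5, -0.7]
width: 0.0311
t: 9.62
eef_pos: [0.486, -0.2319, 0.0508]
ee_rot: [-3.137, -0.0, -1.774]
force: [2.4, -0.5, -0.4]
width: 0.0117
```

```bash
python3 -m crank '[{"turn":[0,0,0],"slide":[0,0,-0.01],"fingers":-1},{"turn":[0,0,0],"slide":[0,0,-0.03],"fingers":-1},{"turn":[0,0,0],"slide":[0,0,-0.05],"fingers":-1},{"turn":[0,0,0],"slide":[0,0,-0.07],"fingers":-1},{"turn":[0,0,0],"slide":[0,0,-0.1],"fingers":-1}]'
python3 -m crank '[{"turn":[0,0,0],"slide":[0,0,-0.03],"fingers":-1},{"turn":[0,0,0],"slide":[0,0,-0.06],"fingers":-1},{"turn":[0,0,0],"slide":[0,0,-0.09],"fingers":-1},{"turn":[0,0,0],"slide":[0,0,-0.11],"fingers":-1},{"turn":[0,0,0],"slide":[0,0,-0.11],"fingers":-1}]'
python3 - <<'E'
from h import *
import cv2
for n in["wrist","side"]: cv2.imwrite(f"pics/{n}10.png",grab_frame(n)[:,:,::-1])
E
```

```text
t: 10.03
eef_pos: [0.4846, -0.2316, 0.1012]
ee_rot: [-3.139, 0.0, -1.775]
force: [-0.4, -0.5, -6.5]
width: 0.0119
t: 10.45
eef_pos: [0.4865, -0.232, 0.1588]
ee_rot: [-3.133, 0.0, -1.774]
force: [0.3, 0.1, -5.4]
width: 0.0118
```

View pics/side10.png

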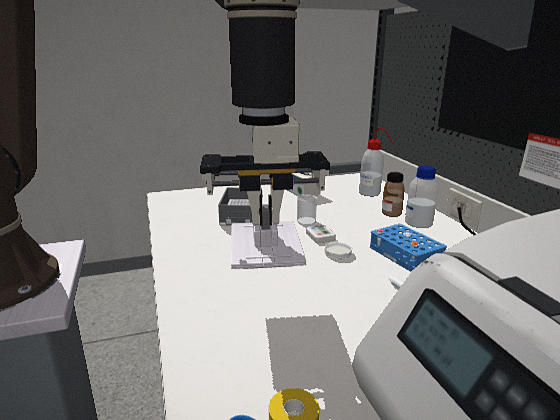

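View pics/wrist10.png

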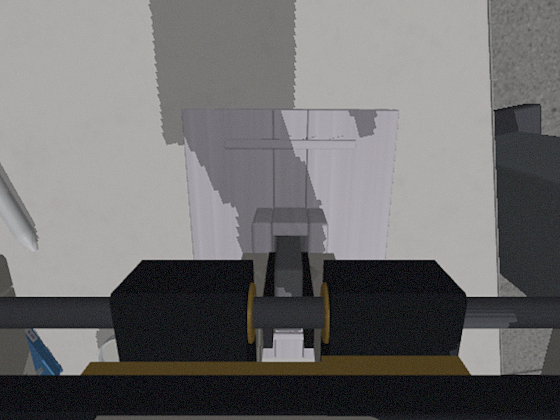

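Run:
```python
from h import *
import cv2
s=get_state();np.savez("s11.npz",p=s['eef_pos'],r=s['ee_rot'],w=get_calibration("wrist")["pose"])
a=grab_frame("top");cv2.imwrite("pics/t11.png",cv2.resize(a[185:275,160:260],None,fx=7,fy=7,interpolation=2)[:,:,::-1])
a=grab_frame("wrist");cv2.imwrite("pics/w11.png",cv2.resize(a[95:265,175:405],None,fx=3,fy=3,interpolation=2)[:,:,::-1])
```

```text
(no output)
```

View pics/t11.png

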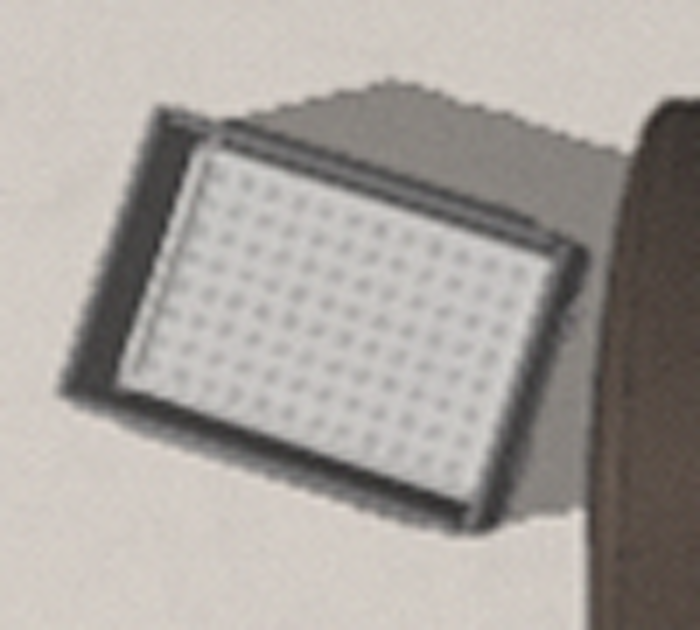

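View pics/w11.png

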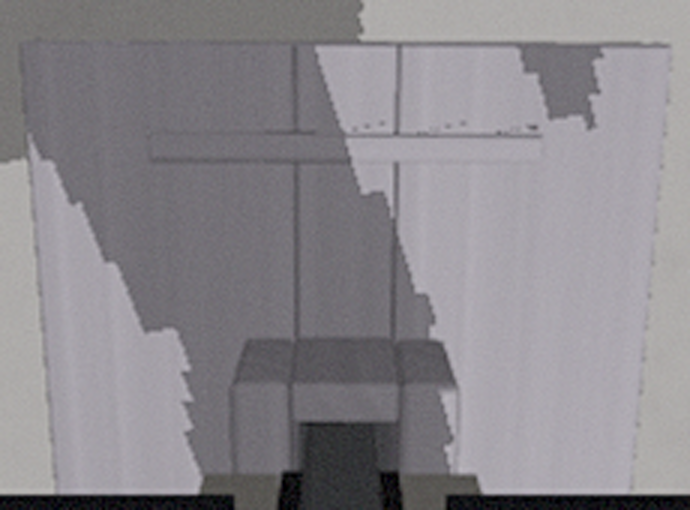

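Run:
```python
from h import *
import cv2
for nm,c in [("CX",CX),("sh",(0.5366,0.1861,-.3374))]:
  im=cv2.imread("pics/t11.png")
  def poly(P,col):
    p=(proj("top",carr(*c,P))-[160,185]+.5)*7-.5
    cv2.polylines(im,[p.round().astype(int)],True,col,1)
  poly([[.05,.071,.058],[.05,-.071,.058],[-.05,-.071,.058],[-.05,.071,.058]],(0,0,255))
  poly([[.045,.066,.058],[.045,-.066,.058],[-.045,-.066,.058],[-.045,.066,.058]],(0,255,0))
  poly([[.05,.071,.0],[.05,-.071,.0],[-.05,-.071,.0],[-.05,.071,.0]],(255,0,0))
  cv2.imwrite(f"pics/o_{nm}.png",im)
  im=cv2.imread("pics/sc7.png")
  def poly(P,col):
    p=(proj("side",carr(*c,P))-[200,170]+.5)*8-.5
    cv2.polylines(im,[p.round().astype(int)],True,col,1)
  poly([[.05,.071,.058],[.05,-.071,.058],[-.05,-.071,.058],[-.05,.071,.058]],(0,0,255))
  poly([[.05,.071,.0],[.05,-.071,.0],[-.05,-.071,.0],[-.05,.071,.0]],(255,0,0))
  cv2.imwrite(f"pics/os_{nm}.png",im)
z=np.load("s11.npz");c=get_calibration("wrist");c["pose"]=z["w"]
l=lambda p:up(p,3,(175,95))
def g(v,full=False):
    x,y,w,zz=v
    m=np.array([[.057,-.078,.009],[-.057,-.078,.009],[.019,-.025,.037],[-.019,-.025,.037]])+[0,0,zz]
    p=l([(22,43),(670,43),(233,383),(457,385)])
    r=proj("wrist",carr(x,y,w,m),c)-p
    return r if full else r.ravel()
R=least_squares(g,[.486,-.232,-.207,.118]);print("lid in hand",R.x,z["p"],z["r"]);print(g(R.x,1).round(1))
```

```text
lid in hand [ 0.4842923  -0.23008524 -0.20574033  0.11340656] [ 0.4850083  -0.23157003  0.15592915] [-3.13710368e+00  4.86348433e-04 -1.77479515e+00]
[[-0.2  0.5]
 [ 0.2  0.7]
 [-1.1 -0.3]
 [ 1.1 -0.8]]
```

View pics/o_sh.png

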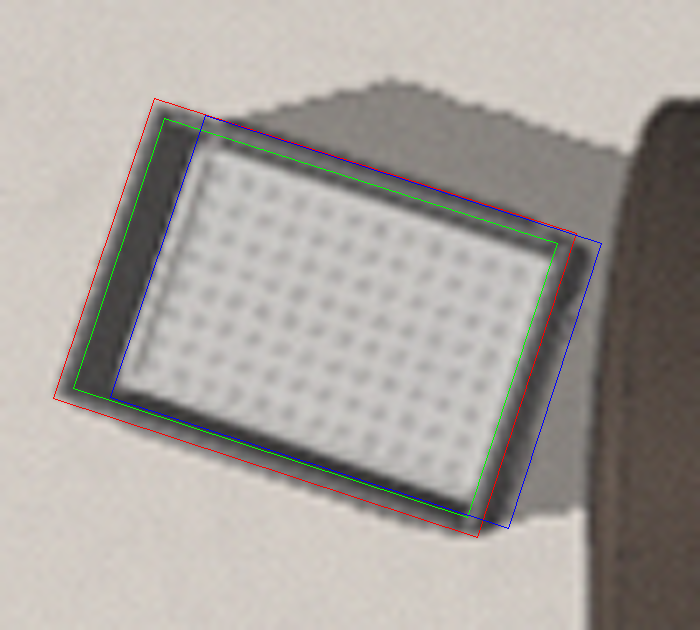

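View pics/o_CX.png

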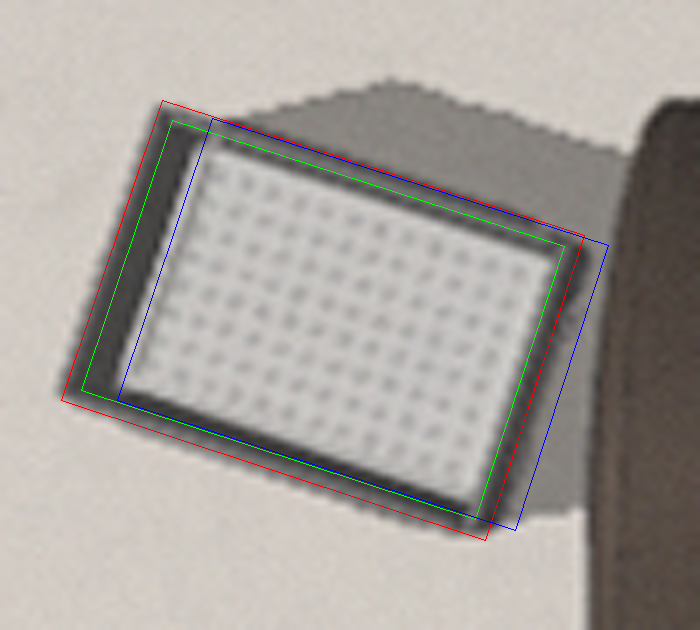

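View pics/os_sh.png

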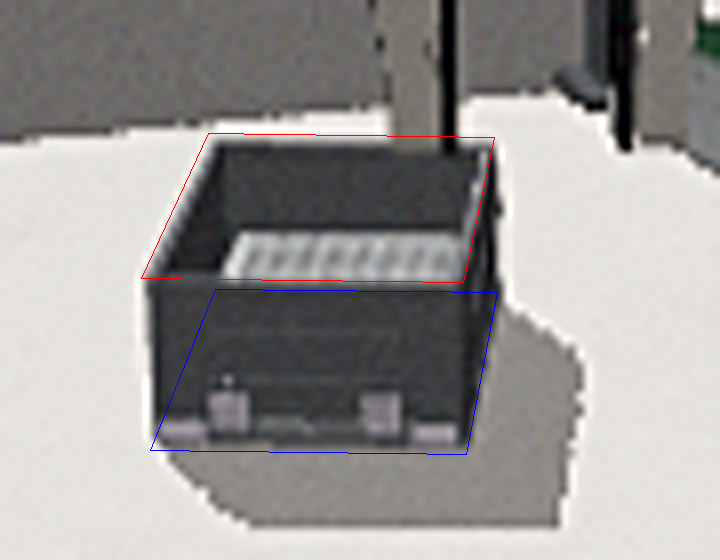

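Run:
```python
import cv2
im=cv2.imread("pics/w4.png")
cv2.imwrite("pics/w4c.png",cv2.resize(im[60:180,200:390],None,fx=4,fy=4,interpolation=cv2.INTER_CUBIC))
im=cv2.imread("pics/w3.png")
cv2.imwrite("pics/w3c.png",cv2.resize(im[130:280,150:430],None,fx=2.8,fy=2.8,interpolation=cv2.INTER_CUBIC))
```

```text
(no output)
```

View pics/w4c.png

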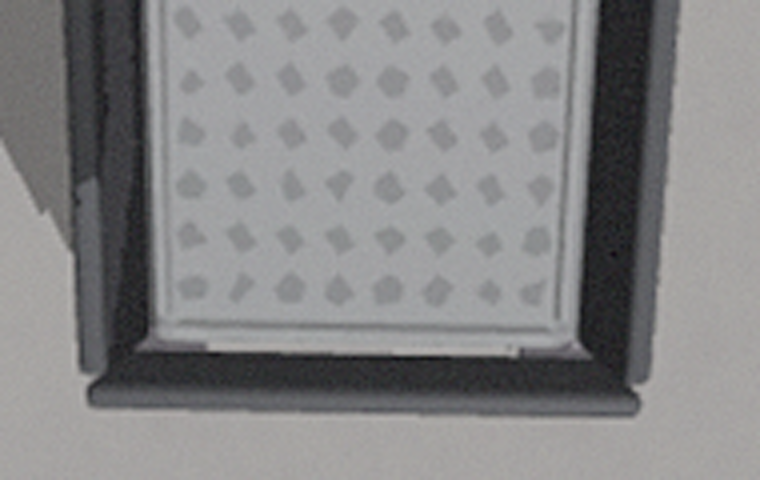

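View pics/w3c.png

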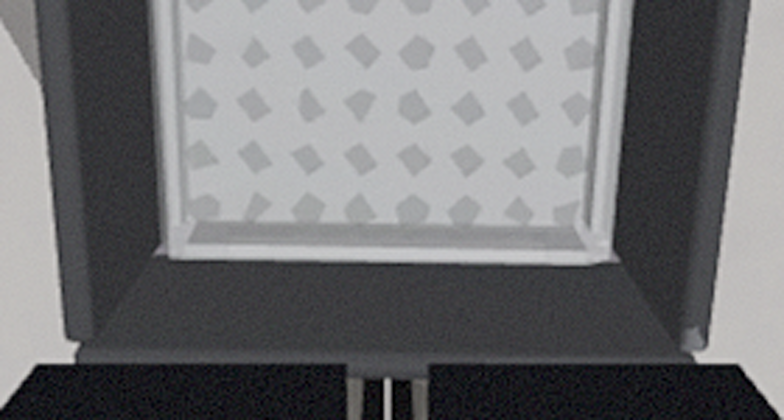

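Run:
```python
from h import *
z=np.load("s11.npz")
def T(p,r):
    M=np.eye(4);M[:3,:3]=Ro.from_euler("xyz",r).as_matrix();M[:3,3]=p;return M
H=np.linalg.inv(T(z["p"],z["r"]))@z["w"]
c=get_calibration("wrist");c["pose"]=T([0.5746,0.2886,0.1447],[-3.137,.006,-1.901])@H
l=lambda p:up(p,4,(200,60))
print(proj("wrist",carr(*CX,edge(1,0,off=.0025)+edge(1,0,off=-.0025)),c).round(1).tolist())
def g(v,full=False):
    x,y,w=v
    m=np.array(edge(1,0,off=.0025)+edge(1,0,off=-.0025)+[[.05,.066,.058],[-.05,.066,.058]])
    p=l([(90,402),(638,410),(95,381),(636,388),(83,371),(648,382)])
    r=proj("wrist",carr(x,y,w,m),c)-p
    return r if full else r.ravel()
R=least_squares(g,CX);print(R.x);print(g(R.x,1).round(1))
print(carr(-CX[0],-CX[1],0,[[R.x[0],R.x[1],0]])@carr(0,0,CX[2],np.eye(3)).T)
```

```text
[[221.4, 160.3], [361.3, 161.3], [221.1, 153.2], [361.8, 154.1]]
[ 0.53575857  0.18443559 -0.34651116]
[[-1.2  0.5]
 [ 1.5  0.7]
 [-2.8 -1.4]
 [ 2.6 -0.9]
 [-1.2  1.1]
 [ 1.   0.6]]
[[-0.0002826  0.0006804  0.       ]]
```

Run:
```python
from h import *
go([.5362,.1823,.157],[np.pi,0,-1.911])
```

```text
slide [-0.8314  0.0662 -0.0043] mm [-415.7   33.1   -2.1]
turn [-0.0003  0.0001  0.0217]
```

```bash
python3 -m crank '[{"turn":[0,0,0.001],"slide":[-0.01,0.001,0],"fingers":-1},{"turn":[0,0,0.002],"slide":[-0.03,0.003,0],"fingers":-1},{"turn":[0,0,0.003],"slide":[-0.06,0.005,0],"fingers":-1},{"turn":[0,0,0.004],"slide":[-0.1,0.008,0],"fingers":-1},{"turn":[0,0,0.005],"slide":[-0.145,0.012,0],"fingers":-1}]'
python3 -m crank '[{"turn":[0,0,0.001],"slide":[-0.045,0.004,0],"fingers":-1},{"turn":[0,0,0.002],"slide":[-0.09,0.007,0],"fingers":-1},{"turn":[0,0,0.003],"slide":[-0.135,0.011,0],"fingers":-1},{"turn":[0,0,0.004],"slide":[-0.18,0.014,0],"fingers":-1},{"turn":[0,0,0.005],"slide":[-0.225,0.018,0],"fingers":-1}]'
python3 - <<'E'
from h import *
go([.5362,.1823,.157],[np.pi,0,-1.911])
import cv2
cv2.imwrite("pics/side12.png",grab_frame("side")[:,:,::-1])
E
```

```text
t: 11.07
eef_pos: [0.4934, -0.1589, 0.1548]
ee_rot: [-3.139, -0.0, -1.808]
force: [0.6, 1.0, -6.1]
width: 0.0114
t: 11.48
eef_pos: [0.511, -0.0467, 0.1549]
ee_rot: [-3.139, -0.0, -1.838]
force: [0.4, -0.2, -5.2]
width: 0.0116
slide [-0.455   0.0723 -0.0045] mm [-227.5   36.2   -2.2]
turn [-0.0004 -0.      0.0116]
```

View pics/side12.png

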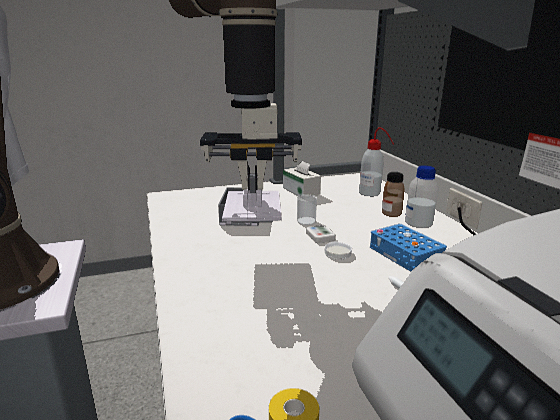

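```bash
python3 -m crank '[{"turn":[0,0,0.001],"slide":[-0.03,0.004,0],"fingers":-1},{"turn":[0,0,0.002],"slide":[-0.075,0.012,0],"fingers":-1},{"turn":[0,0,0.003],"slide":[-0.12,0.018,0],"fingers":-1},{"turn":[0,0,0.004],"slide":[-0.165,0.026,0],"fingers":-1},{"turn":[0,0,0.006],"slide":[-0.21,0.033,0],"fingers":-1}]'
python3 -m crank '[{"turn":[0,0,0.001],"slide":[-0.045,0.007,0],"fingers":-1},{"turn":[0,0,0.002],"slide":[-0.09,0.014,0],"fingers":-1},{"turn":[0,0,0.003],"slide":[-0.13,0.021,0],"fingers":-1},{"turn":[0,0,0.004],"slide":[-0.165,0.026,0],"fingers":-1},{"turn":[0,0,0.005],"slide":[-0.19,0.031,0],"fingers":-1}]'
python3 - <<'E'
from h import *
go([.5362,.1823,.13],[np.pi,0,-1.911])
E
```

```text
t: 11.95
eef_pos: [0.5226, 0.0588, 0.1549]
ee_rot: [-3.139, -0.0, -1.876]
force: [0.6, 0.0, -6.4]
width: 0.012
t: 12.37
eef_pos: [0.5367, 0.1546, 0.1548]
ee_rot: [-3.139, -0.0, -1.906]
force: [0.4, -0.1, -5.8]
width: 0.0121
slide [-0.0521  0.0193  0.0495] mm [-26.    9.6  24.8]
turn [-0.0005 -0.      0.0008]
```

```bash
python3 -m crank '[{"turn":[0,0,0],"slide":[-0.03,0.01,0.005],"fingers":-1},{"turn":[-0.0005,0,0.0008],"slide":[-0.045,0.016,0.015],"fingers":-1},{"turn":[-0.0005,0,0.0008],"slide":[-0.052,0.019,0.03],"fingers":-1},{"turn":[-0.0005,0,0.0008],"slide":[-0.052,0.019,0.045],"fingers":-1},{"turn":[-0.0005,0,0.0008],"slide":[-0.052,0.019,0.05],"fingers":-1}]'
python3 -m crank '[{"turn":[0,0,0],"slide":[0,0,0],"fingers":-1},{"turn":[0,0,0],"slide":[0,0,0],"fingers":-1}]'
python3 - <<'E'
from h import *
import cv2
go([.5362,.1823,.12],[np.pi,0,-1.911])
s=get_state();np.savez("s13.npz",p=s['eef_pos'],r=s['ee_rot'],w=get_calibration("wrist")["pose"])
a=grab_frame("side");cv2.imwrite("pics/s13.png",cv2.resize(a[140:240,190:310],None,fx=6,fy=6,interpolation=2)[:,:,::-1])
a=grab_frame("wrist");cv2.imwrite("pics/w13.png",a[:,:,::-1])
E
```

```text
t: 12.78
eef_pos: [0.5353, 0.1796, 0.1285]
ee_rot: [3.14, -0.002, -1.912]
force: [-0.9, -0.2, -6.4]
width: 0.0117
t: 12.95
eef_pos: [0.5364, 0.1798, 0.1303]
ee_rot: [-3.141, -0.0, -1.912]
force: [1.1, 1.1, -4.6]
width: 0.0117
slide [-0.0047  0.002   0.0207] mm [-2.3  1.  10.3]
turn [-0.     -0.     -0.0002]
```

View pics/s13.png

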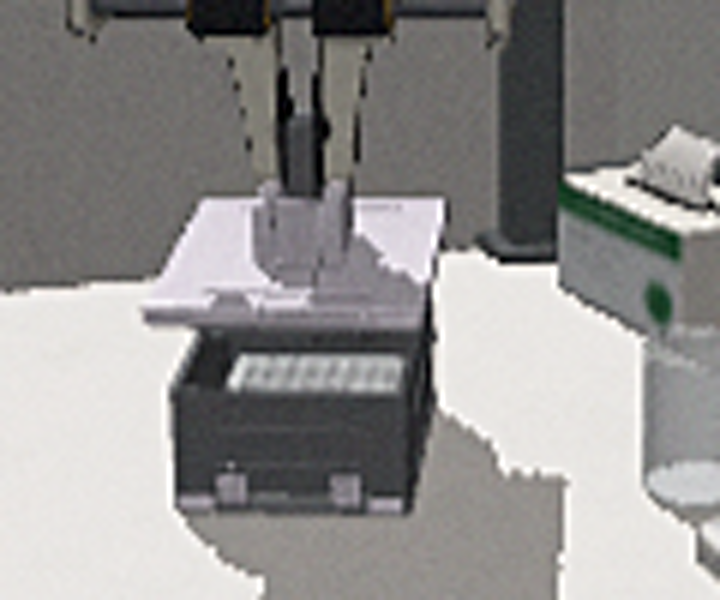

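View pics/w13.png

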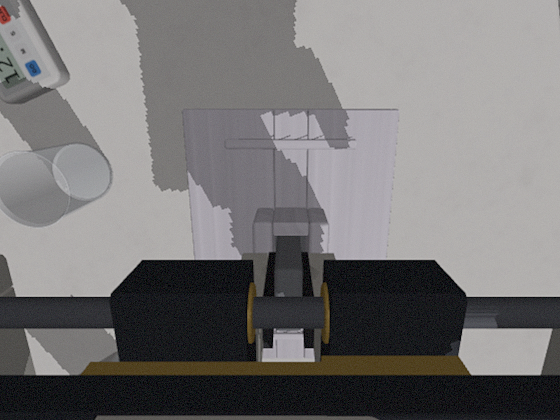

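Run:
```python
from h import *
z=np.load("s13.npz");print(z["p"],z["r"])
s8=lambda p:up(p,8,(200,170)); s6=lambda p:up(p,6,(190,140))
def fit(m,p,v0):
    m=np.array(m)
    f=lambda v:(proj("side",carr(v[0],v[1],v[2],m))-p).ravel()
    R=least_squares(f,v0);print(R.x,f(R.x).reshape(-1,2).round(1).tolist());return R.x
c=fit([[-.049,-.071,.058],[.049,-.071,.058],[-.049,.071,.058],[.049,.071,.058],[-.05,-.071,0],[.05,-.071,0]],s8([(149,282),(463,284),(219,143),(493,147),(155,440),(465,443)]),CX)
zr=z["p"][2]-.041
l=fit(np.array([[-.057,-.078,.009],[-.057,.078,.009],[.057,.078,.009],[.057,-.078,.009]])+[0,0,zr],s6([(143,311),(203,197),(445,198),(428,316)]),CX)
print("lid rel TCP",l[:2]-z["p"][:2],"target TCP",c[:2]-(l[:2]-z["p"][:2]))
```

```text
[0.53637464 0.17976045 0.13033419] [-3.14128139e+00 -2.72364431e-04 -1.91207592e+00]
[ 0.5379115   0.18610247 -0.34304684] [[-0.2, -0.6], [-0.1, -0.3], [-0.4, -1.3], [0.4, -1.3], [-0.2, 1.1], [0.5, 1.3]]
[ 0.53553551  0.17541447 -0.32993292] [[0.0, -0.1], [-0.5, 0.3], [0.6, 0.5], [-0.1, -0.5]]
lid rel TCP [-0.00083912 -0.00434598] target TCP [0.53875063 0.19044845]
```

Run:
```python
from h import *
go([.5368,.1828,.112],[np.pi,0,-1.911])
import cv2
a=grab_frame("top");cv2.imwrite("pics/t13.png",cv2.resize(a[170:280,140:280],None,fx=5,fy=5,interpolation=2)[:,:,::-1])
```

```text
slide [-0.005   0.0018  0.0379] mm [-2.5  0.9 19. ]
turn [-0.0002  0.0001 -0.0002]
```

View pics/t13.png

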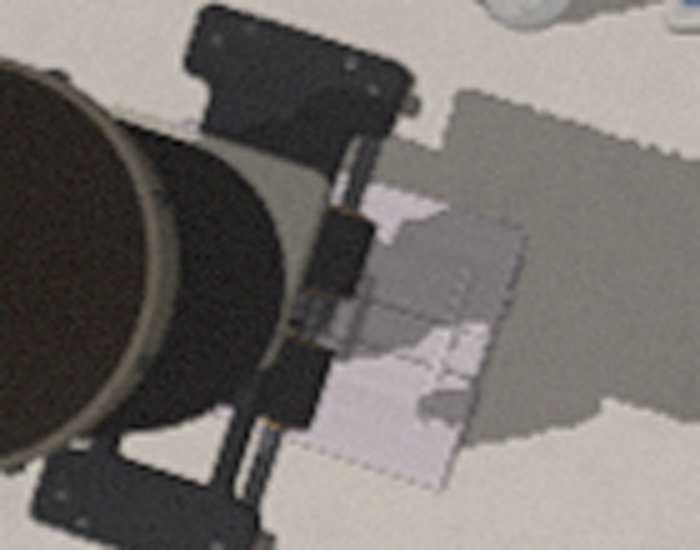

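Run:
```python
from h import *
s=get_state();print(s['eef_pos'])
t=lambda p:up(p,5,(140,170)); t7=lambda p:up(p,7,(160,185))
def fit(m,p,v0):
    m=np.array(m)
    f=lambda v:(proj("top",carr(v[0],v[1],v[2],m))-p).ravel()
    R=least_squares(f,v0);print(R.x,f(R.x).reshape(-1,2).round(1).tolist());return R.x
l=fit(np.array([[.057,-.078,.009],[-.057,-.078,.009]])+[0,0,s['eef_pos'][2]-.041],t([(527,230),(442,491)]),CX)
c=fit([[.049,.071,.058],[-.049,.071,.058],[.05,-.071,0.],[-.05,-.071,0.],[.049,-.071,.058],[-.049,-.071,.058]],t7([(157,105),(63,392),(592,250),(500,527),(575,240),(485,530)]),CX)
print("target TCP",c[:2]-(l[:2]-s['eef_pos'][:2]))
```

```text
[0.53679426 0.18026469 0.13106072]
[ 0.53426893  0.18267175 -0.33683742] [[-0.0, 0.1], [0.0, -0.1]]
[ 0.53630586  0.18596458 -0.34073226] [[-0.3, -0.5], [-1.2, 0.4], [1.4, -0.8], [1.1, 0.3], [0.2, -0.3], [-1.0, 0.8]]
target TCP [0.53883119 0.18355752]
```

```bash
python3 - <<'E'
from h import *
go([.538,.1835,.112],[np.pi,0,-1.911])
E
python3 -m crank '[{"turn":[0,0,0],"slide":[-0.006,-0.0005,0.01],"fingers":-1},{"turn":[0,0,0],"slide":[-0.0065,-0.001,0.02],"fingers":-1},{"turn":[0,0,0],"slide":[-0.0065,-0.001,0.03],"fingers":-1},{"turn":[0,0,0],"slide":[-0.0065,-0.001,0.036],"fingers":-1},{"turn":[0,0,0],"slide":[-0.0065,-0.001,0.036],"fingers":-1}]'
python3 - <<'E'
from h import *
go([.538,.1835,.112],[np.pi,0,-1.911])
E
```

```text
slide [-0.0069 -0.0001  0.0381] mm [-3.4 -0.  19.1]
turn [-0.0002  0.0002 -0.0002]
t: 13.52
eef_pos: [0.5374, 0.1831, 0.1114]
ee_rot: [3.141, -0.001, -1.912]
force: [-0.0, 0.4, -5.3]
width: 0.012
slide [-0.0012 -0.0008 -0.0013] mm [-0.6 -0.4 -0.6]
turn [ 0.0001 -0.0002 -0.0001]
```

Still free (force = weight only). Lower in small steps into the mouth.

```bash
python3 -m crank '[{"turn":[0,0,0],"slide":[-0.001,-0.001,0.003],"fingers":-1},{"turn":[0,0,0],"slide":[-0.001,-0.001,0.006],"fingers":-1},{"turn":[0,0,0],"slide":[-0.001,-0.001,0.009],"fingers":-1},{"turn":[0,0,0],"slide":[-0.001,-0.001,0.009],"fingers":-1}]'
python3 -m crank '[{"turn":[0,0,0],"slide":[0,0,0.002],"fingers":-1},{"turn":[0,0,0],"slide":[0,0,0.004],"fingers":-1},{"turn":[0,0,0],"slide":[0,0,0.004],"fingers":-1}]'
```

```text
t: 13.85
eef_pos: [0.5386, 0.1837, 0.1079]
ee_rot: [-3.141, 0.0, -1.912]
force: [0.4, -0.3, -6.7]
width: 0.0118
t: 14.1
eef_pos: [0.5386, 0.1837, 0.106]
ee_rot: [-3.141, 0.0, -1.911]
force: [-0.6, -0.3, -6.5]
width: 0.0117
```

```bash
python3 -m crank '[{"turn":[0,0,0],"slide":[0,0,0.002],"fingers":-1},{"turn":[0,0,0],"slide":[0,0,0.004],"fingers":-1},{"turn":[0,0,0],"slide":[0,0,0.004],"fingers":-1}]'
python3 -m crank '[{"turn":[0,0,0],"slide":[0,0,0.002],"fingers":-1},{"turn":[0,0,0],"slide":[0,0,0.004],"fingers":-1},{"turn":[0,0,0],"slide":[0,0,0.004],"fingers":-1}]'
```

```text
t: 14.35
eef_pos: [0.5386, 0.1837, 0.1039]
ee_rot: [-3.141, 0.0, -1.912]
force: [-0.4, -0.5, -4.7]
width: 0.0119
t: 14.6
eef_pos: [0.5386, 0.1837, 0.1018]
ee_rot: [-3.141, 0.0, -1.912]
force: [-0.3, 0.3, -5.7]
width: 0.0116
```

```bash
python3 -m crank '[{"turn":[0,0,0],"slide":[0,0,0.002],"fingers":-1},{"turn":[0,0,0],"slide":[0,0,0.004],"fingers":-1},{"turn":[0,0,0],"slide":[0,0,0.004],"fingers":-1}]'
python3 -m crank '[{"turn":[0,0,0],"slide":[0,0,0.002],"fingers":-1},{"turn":[0,0,0],"slide":[0,0,0.002],"fingers":-1},{"turn":[0,0,0],"slide":[0,0,0.002],"fingers":-1}]'
```

```text
t: 14.85
eef_pos: [0.5386, 0.1837, 0.0999]
ee_rot: [-3.141, 0.0, -1.912]
force: [0.6, 0.1, -6.3]
width: 0.0121
t: 15.1
eef_pos: [0.5387, 0.1838, 0.0991]
ee_rot: [-3.141, 0.001, -1.911]
force: [1.1, -0.6, -5.8]
width: 0.0122
```

```bash
python3 -m crank '[{"turn":[0,0,0],"slide":[0,0,0.002],"fingers":-1},{"turn":[0,0,0],"slide":[0,0,0.002],"fingers":-1},{"turn":[0,0,0],"slide":[0,0,0.002],"fingers":-1}]'
python3 -m crank '[{"turn":[0,0,0],"slide":[0,0,0.002],"fingers":-1},{"turn":[0,0,0],"slide":[0,0,0.002],"fingers":-1},{"turn":[0,0,0],"slide":[0,0,0.002],"fingers":-1}]'
```

```text
t: 15.35
eef_pos: [0.5389, 0.1839, 0.0987]
ee_rot: [-3.141, 0.001, -1.911]
force: [-2.9, -0.4, 1.7]
width: 0.0119
t: 15.6
eef_pos: [0.5389, 0.184, 0.0987]
ee_rot: [-3.14, 0.001, -1.911]
force: [-7.5, 0.5, 10.8]
width: 0.0116
```

```bash
python3 -m crank '[{"turn":[0,0,0],"slide":[0,0,-0.003],"fingers":-1},{"turn":[0,0,0],"slide":[0,0,-0.003],"fingers":-0.7},{"turn":[0,0,0],"slide":[0,0,-0.003],"fingers":0},{"turn":[0,0,0],"slide":[0,0,-0.003],"fingers":0.45},{"turn":[0,0,0],"slide":[0,0,-0.003],"fingers":0.45}]'
python3 -m crank '[{"turn":[0,0,0],"slide":[0,0,0],"fingers":0.45},{"turn":[0,0,0],"slide":[0,0,0],"fingers":0.45},{"turn":[0,0,0],"slide":[0,0,0],"fingers":0.45}]'
python3 - <<'E'
from h import *
import cv2
s=get_state();np.savez("s14.npz",p=s['eef_pos'],r=s['ee_rot'],w=get_calibration("wrist")["pose"])
a=grab_frame("side");cv2.imwrite("pics/s14.png",cv2.resize(a[140:240,190:310],None,fx=6,fy=6,interpolation=2)[:,:,::-1])
a=grab_frame("wrist");cv2.imwrite("pics/w14.png",a[:,:,::-1])
E
```

```text
t: 16.02
eef_pos: [0.5391, 0.184, 0.0987]
ee_rot: [-3.141, 0.001, -1.911]
force: [0.2, -0.1, 0.0]
width: 0.0276
t: 16.27
eef_pos: [0.5388, 0.1838, 0.0985]
ee_rot: [-3.141, 0.0, -1.911]
force: [0.2, -0.6, 0.1]
width: 0.0473
```

View pics/s14.png

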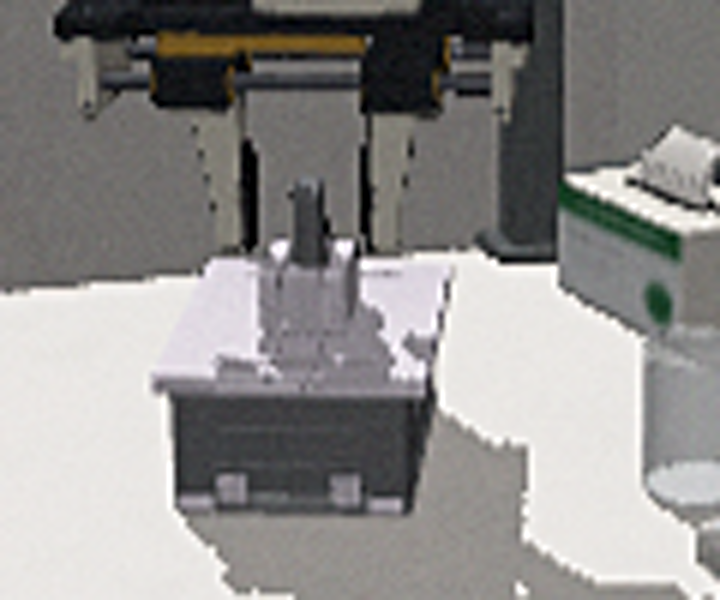

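View pics/w14.png

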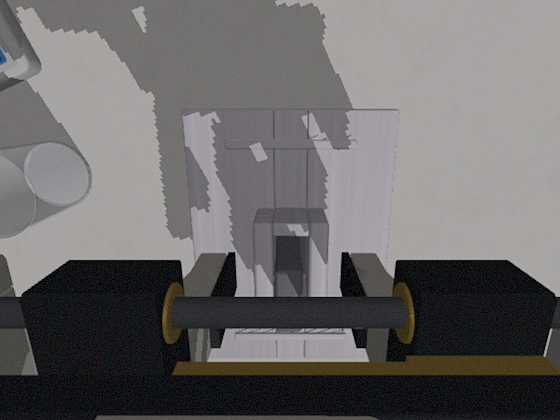

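```bash
python3 -m crank '[{"turn":[0,0,0],"slide":[0,0,0.015],"fingers":0.45},{"turn":[0,0,0],"slide":[0,0,0.03],"fingers":0.45},{"turn":[0,0,0],"slide":[0,0,0.045],"fingers":0.45},{"turn":[0,0,0],"slide":[0,0,0.055],"fingers":0.45},{"turn":[0,0,0],"slide":[0,0,0.055],"fingers":0.45}]'
python3 -m crank '[{"turn":[0,0,0],"slide":[0,0,0],"fingers":0.2},{"turn":[0,0,0],"slide":[0,0,0],"fingers":0.0},{"turn":[0,0,0],"slide":[0,0,0],"fingers":-0.1},{"turn":[0,0,0],"slide":[0,0,0],"fingers":-0.2},{"turn":[0,0,0],"slide":[0,0,0],"fingers":-0.3}]' 25
python3 -m crank '[{"turn":[0,0,0],"slide":[0,0,0],"fingers":-0.4},{"turn":[0,0,0],"slide":[0,0,0],"fingers":-0.6},{"turn":[0,0,0],"slide":[0,0,0],"fingers":-1},{"turn":[0,0,0],"slide":[0,0,0],"fingers":-1},{"turn":[0,0,0],"slide":[0,0,0],"fingers":-1}]' 25
python3 - <<'E'
from h import *
import cv2
a=grab_frame("wrist");cv2.imwrite("pics/w15.png",a[:,:,::-1])
E
```

```text
t: 16.78
eef_pos: [0.5378, 0.1832, 0.0693]
ee_rot: [3.14, -0.002, -1.912]
force: [-0.4, 0.4, 0.1]
width: 0.0633
t: 17.2
eef_pos: [0.5388, 0.1839, 0.0714]
ee_rot: [-3.141, 0.001, -1.912]
force: [-0.1, -0.3, 0.0]
width: 0.0378
t: 17.62
eef_pos: [0.5388, 0.1839, 0.0714]
ee_rot: [-3.141, 0.001, -1.911]
force: [-2.4, 1.0, 4.7]
width: 0.0377
```

View pics/w15.png

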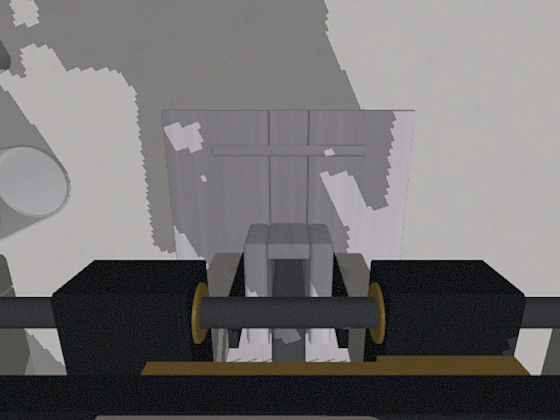

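```bash
python3 -m crank '[{"turn":[0,0,0],"slide":[0,0,-0.001],"fingers":-1},{"turn":[0,0,0],"slide":[0,0,-0.003],"fingers":-1},{"turn":[0,0,0],"slide":[0,0,-0.006],"fingers":-1},{"turn":[0,0,0],"slide":[0,0,-0.009],"fingers":-1},{"turn":[0,0,0],"slide":[0,0,-0.012],"fingers":-1}]'
python3 - <<'E'
from h import *
import cv2
a=grab_frame("side");cv2.imwrite("pics/s16.png",cv2.resize(a[140:240,190:310],None,fx=6,fy=6,interpolation=2)[:,:,::-1])
print(get_state()["force"],get_state()["moment"])
E
```

```text
t: 18.08
eef_pos: [0.5387, 0.1837, 0.077]
ee_rot: [-3.141, 0.0, -1.912]
force: [0.2, -0.7, -1.2]
width: 0.038
[ 0.44109433 -0.05996471 -1.39027654] [ 0.14106605 -0.08913526  0.03509954]
```

View pics/s16.png

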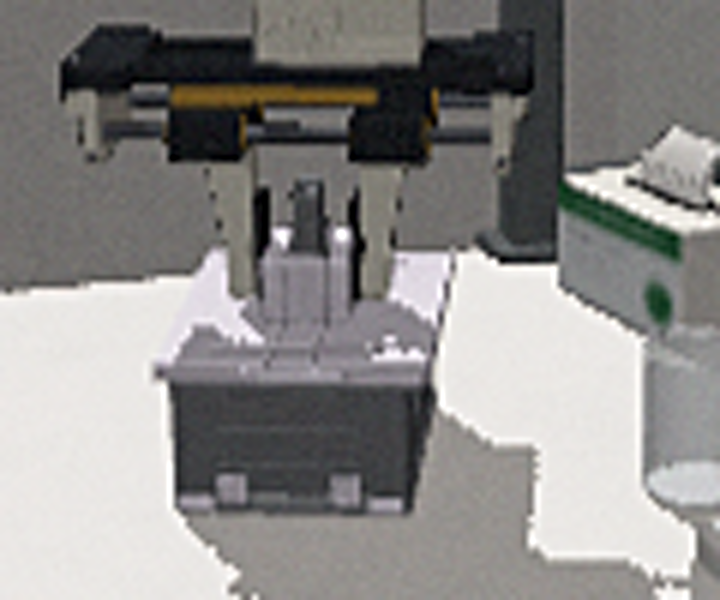

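```bash
python3 -m crank '[{"turn":[0,0,0],"slide":[0,0,-0.006],"fingers":-1},{"turn":[0,0,0],"slide":[0,0,-0.014],"fingers":-1},{"turn":[0,0,0],"slide":[0,0,-0.024],"fingers":-1},{"turn":[0,0,0],"slide":[0,0,-0.034],"fingers":-1},{"turn":[0,0,0],"slide":[0,0,-0.044],"fingers":-1}]'
python3 -m crank '[{"turn":[0,0,0],"slide":[0,0,-0.01],"fingers":-1},{"turn":[0,0,0],"slide":[0,0,-0.02],"fingers":-1},{"turn":[0,0,0],"slide":[0,0,-0.03],"fingers":-1},{"turn":[0,0,0],"slide":[0,0,-0.04],"fingers":-1},{"turn":[0,0,0],"slide":[0,0,-0.05],"fingers":-1}]'
python3 -m crank '[{"turn":[0,0,0],"slide":[0,0,-0.01],"fingers":-1},{"turn":[0,0,0],"slide":[0,0,-0.02],"fingers":-1},{"turn":[0,0,0],"slide":[0,0,-0.03],"fingers":-1},{"turn":[0,0,0],"slide":[0,0,-0.04],"fingers":-1},{"turn":[0,0,0],"slide":[0,0,-0.05],"fingers":-1}]'
```

```text
t: 18.55
eef_pos: [0.5388, 0.1839, 0.0998]
ee_rot: [-3.141, 0.001, -1.911]
force: [0.4, -0.8, -0.8]
width: 0.0379
t: 18.97
eef_pos: [0.5387, 0.1838, 0.1246]
ee_rot: [-3.141, 0.001, -1.911]
force: [0.8, 0.4, -2.1]
width: 0.0377
t: 19.38
eef_pos: [0.5386, 0.1837, 0.1496]
ee_rot: [-3.141, 0.0, -1.911]
force: [-0.5, -0.6, -1.8]
width: 0.0377
```

```bash
python3 -m crank '[{"turn":[0,0,0],"slide":[0,0,-0.01],"fingers":-1},{"turn":[0,0,0],"slide":[0,0,-0.018],"fingers":-1},{"turn":[0,0,0],"slide":[0,0,-0.022],"fingers":-1},{"turn":[0,0,0],"slide":[0,0,-0.024],"fingers":-1},{"turn":[0,0,0],"slide":[0,0,-0.024],"fingers":-1}]'
python3 -m crank '[{"turn":[0,0,0],"slide":[0,0,0],"fingers":-1},{"turn":[0,0,0],"slide":[0,0,0],"fingers":-1},{"turn":[0,0,0],"slide":[0,0,0],"fingers":-1},{"turn":[0,0,0],"slide":[0,0,0],"fingers":-1},{"turn":[0,0,0],"slide":[0,0,0],"fingers":-1}]'
python3 - <<'E'
from h import *
import cv2
a=grab_frame("side");cv2.imwrite("pics/s17.png",cv2.resize(a[120:240,190:310],None,fx=5,fy=5,interpolation=2)[:,:,::-1])
a=grab_frame("wrist");cv2.imwrite("pics/w17.png",a[:,:,::-1])
a=grab_frame("top");cv2.imwrite("pics/t17.png",a[:,:,::-1])
E
```

```text
t: 19.8
eef_pos: [0.5387, 0.1838, 0.1613]
ee_rot: [-3.141, 0.001, -1.911]
force: [1.1, 0.3, -2.2]
width: 0.0378
t: 20.22
eef_pos: [0.5386, 0.1838, 0.1609]
ee_rot: [-3.141, 0.0, -1.911]
force: [0.3, 0.1, -1.4]
width: 0.038
```

View pics/s17.png

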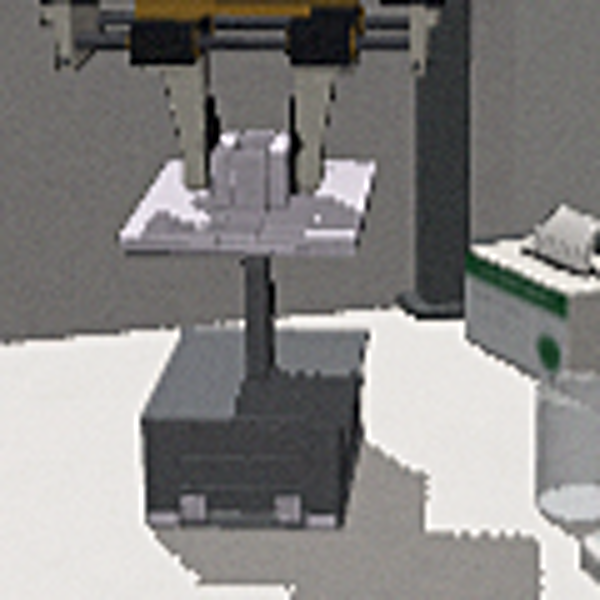

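View pics/t17.png

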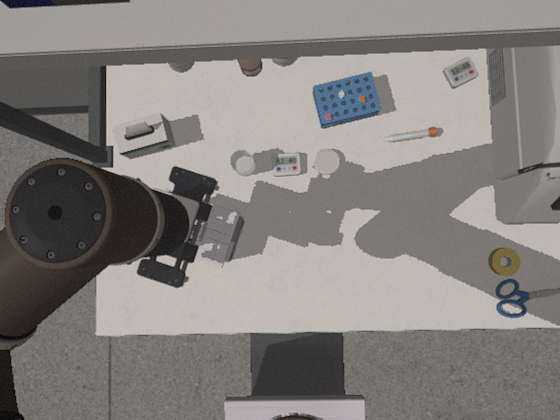

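```bash
python3 -c "
from station import *
print(job_done());s=get_state();print(s['t'],s['force'],s['width'])"
```

```text
the job is handed in; nothing more can be done
None
the job is handed in; nothing more can be done
```

The job is handed in at about 20 s of the 70 s allowed; the system gave no verdict.

- **End panels:** I swung both fully upright and pushed each against its stop. At the last push the wrist read 18 N on one side and 12 N on the other.
- **Carrying the lid set:** I carried it level by the stem, with the cover riding on it. It was lowered in 1–2 mm steps and came to rest with the tool at 98.7 mm. The expected height was 99 mm, so the inner lid is fully home.
- **Lifting the cover:** I gripped the collar and raised the cover straight up by 89.5 mm. The wrist load stayed between 0.8 and 2.2 N, about the cover's own 1.5 N weight, so the inner lid was not dragged along.

**Final check:** the cover was steady and level in the fingers (38 mm opening, 1.4 N load) above the stem. The inner lid was flush on the carrier, both panels were upright, and the beaker, timer and dish were where they started.

**Disagreements and limits:**
- The cameras and the contact pushes placed the carrier up to about 2.5 mm apart.
- The side camera's position for the lid along the carrier was about 5–8 mm off the others, so I discounted it there.
- The lid still went in without touching the sides until the last millimetre, where about 7 N of sideways force appeared as it seated. That disappeared when I released the stem.
- I judged the panel angles and the lid's final position only from pictures and contact.

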